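# Slide a deep-well plate into the imaging stand and shut its gate

## Robot

A 6-joint arm with a two-finger parallel gripper is mounted at the origin on the work surface. World frame = base frame: x ahead of the robot, y to its left, z up, the work surface at z = 0. Lengths are in m, angles in degrees, forces in N, time in s.
With the tool pointing down it reaches from about 0.375 to 0.9 m from the base axis. Payload 3.1 kg.
Tool frame: the origin (TCP) lies at the very end of the fingers, on their centre line; the grasp point (between the pads) lies 19 mm behind it; z points along the fingers, x is the direction in which the jaws open and shut, and the axes are right-handed (so a half turn about z gives the same grasp; the last joint's range is limited). The gripper opens to 87 mm and grips with 3 to 60 N. Pads are 19 mm wide; open, the fingers measure 117 mm over their backs; the gripper's body (75 mm by 190 mm) begins 51 mm behind the grasp point.
Start: joints at [65.861, 30.224, 82.088, -0, 67.689, -10.227], TCP at [0.15, 0.607, 0.192] pointing down, gripper open.
Joint ranges: [-176.69, 176.69], [-43.24, 126.21], [12.49, 139.97], [-82, 262], [0, 151.66], [-163.58, 163.58]. Speed limits (degrees/s): [159.86, 159.86, 180, 180, 180, 180].

## Interface

Orientations are given as a 3x3 rotation matrix whose columns are the frame's x, y, z axes.
In Python, from rig import bot gives the robot as it stands.
- The arm moves only by the tool arm_command, never from a script. Its argument "plan" is a list of rows, each an object of numbers: "claw": the opening, from 0 (shut) to 1 (fully open); "dx", "dy", "dz": the shift along the tool's x, y, z in cm; "twist": the turn about the tool's z in degrees. A call has 1 to 8 rows; each row is the pose to reach, as a shift and turn from the pose measured when the call began, along the tool's axes at that moment; what a row does not reach only later rows make up. A row lasts 1/12 s, in which the tool goes at most 41.7 mm and 7.16 degrees, less where a joint would pass 70% of its speed; a pose out of reach is approached as far as the arm can. A call with a gripper value outside its range is refused whole. The fingers move at their own pace and stop on an object; the grip force is fixed at half the most. Time passes only in rows, so rows that repeat a pose let the fingers close. It gives the time, the measured TCP pose, the force and the opening at its end, in the units of the state.
- bot.read_state(): the state, without advancing time (a new reading comes with each control period).
- bot.capture(name): name is "scene" or "side" or "wrist"; returns the picture (384x512x3 uint8, red, green, blue); there is no depth.
- bot.calibration(name): a dict with "intrinsics" (3x3 intrinsics, pixels), "k1" (the pictures are not rectified: a ray, as slopes to the right and down, at radius r is drawn at 1 + k1 r^2 times it, then the intrinsics apply), "rvec" (rotation vector, rad) and "tvec" (3), from world to camera coordinates, as OpenCV has them; the wrist camera has in their place "T_tool_cam" (4x4, takes a point from camera to tool coordinates, whose origin is the TCP and whose axes are the tool frame's). Camera axes: x right, y down, z forward; pixel columns grow to the right and rows downward; lengths in m; the calibration is good to about 2 mm. A picture is of the moment at which its call begins: read the wrist's pose just before it. calibration takes no time and is no camera call.
- bot.hand_in(): hands the job in, once; it reports no verdict.
The state is a dict: "time_s": time; "joint_positions": joint angles; "qvel": joint speeds; "tau": joint torques, N m; "position": TCP position; "tcp_rot": TCP orientation; "force": force on the tool from outside, world axes, zero at the start; "moment": the same for the moment, N m; "opening": opening from 0.0 (shut) to 1.0 (fully open).
Only numpy, scipy, OpenCV 4.12 (cv2) and the standard library are available. Lean on these libraries where they do the work, as an engineer would, in place of code of your own. Each camera call takes 0.05 s, during which the arm holds its last target.

## Task

Slide the white deep-well plate along the bench, without lifting it, into the bay of the imaging stand until it sits squarely home against the back stop, while the swing gate is still open. Then swing the gate fully shut behind the plate and let go. Do not press against the light frame that overhangs the mouth of the bay, and leave the tube rack, the bottle and the tip box where they are.

Things in the scene. Friction and masses are not known exactly. Their poses are not given: they have to be found in the camera images.
- plate: the loose white deep-well plate (grid of 96 cream wells on top), a rigid block 86 mm along its x, 128 mm along its y, 44 mm high, about 0.25 kg, flat sides with good grip. Origin: centre of its underside; z up. It starts flat on the bench 290 to 360 mm out from home, up to 50 mm to the side and within 20 degrees of square to the bay; its +x side leads into the bay.
- stand: the fixed imaging stand: a bay at bench level (its floor is the bare bench), entered along the stand's own +x. Origin: on the bench, where the centre of the plate's underside comes to within 1 mm when fully home; the plate's axes are then parallel to the stand's. Its foot and columns stand behind the back stop.
- stop (a point): the middle of the foot of the back stop's face: x = +44 mm in the stand's frame, on the bench; the face is 156 mm wide and 30 mm high. Axes as the stand's.
- mouth (a point): the middle of the mouth of the bay, on the bench, at x = -86 mm in the stand's frame, axes as the stand's. Two side guides 18 mm high, inner faces at y = +-70 mm, run from x = -43 to +47 mm of the stand; towards the mouth each continues as a straight flare of the same height, opening to about y = +-90 mm at the mouth.
- frame: the fixed white light frame over the bay; axes as the stand's. Origin: 200 mm above the stand's origin, level with the frame's underside. A rectangle of bars 22 mm thick, outside x = -85 to +160, y = -105 to +105 mm, open in the middle. Its front bar (x = -85 to -55 mm) overhangs the mouth: a tool must lean back, towards the stand's -x, to work beneath it. A camera looks down from its rear bar.
- gate (a joint): angle of the swing gate (rad): 0 = fully shut (a stop), bar lying along the stand's y across the mouth behind the plate; grows as it opens, to 2.1 at most; at pi/2 the bar points straight out, along the stand's -x, beside the plate's way in. Starts open at 1.6 to 1.8. Stays where it is left; light friction, about 0.06 N m.
- gate_pivot (a point): the gate's upright pivot axis, on a post beside the mouth at x = -52, y = +105 mm in the stand's frame; the point is at the mid-height of the gate bar, 32 mm above the bench. Axes as the stand's.
- gate_end (a point): middle of the free end of the gate's steel bar, 150 mm from the pivot, 32 mm above the bench. The bar runs straight from the pivot, is 10 mm thick and 18 mm high (23 to 42 mm above the bench); when shut its outer face is at x = -57 mm and its inner face at x = -47 mm in the stand's frame.
- rack: bystander: green tube rack 90 x 200 mm, 73 mm high with tube caps; origin at the centre of its underside, long side along its y
- bottle: bystander: amber reagent bottle 72 mm in diameter, 130 mm high; origin at the centre of its underside
- tipbox: bystander: blue pipette tip box with clear lid, 87 x 122 mm, 64 mm high; origin at the centre of its underside, long side along its y
Things that resemble listed ones, but are neither listed nor needed, are in the scene too. Leave any orange look-alike of the plate alone.

How it is judged:
By the outcome, as a careful person would: the job done as asked, in the order asked, and still so for the second after the job is handed in, with the robot touching nothing.
It also fails if it takes over 72 s, if anything falls off the work surface, if the arm or the gripper's body presses on something with over 40 N, if the wrist force passes 120 N, or if a joint passes its speed limit or range.

## Working session

There is one attempt and no reset: what is moved stays moved. The work goes in short steps, Python scripts to look and compute and a tool call to move; the robot and the scene stay as the last step left them, time stands still between calls to the robot, and variables do not carry over. Pictures are saved under pics/ and viewed, and the job is handed in when it is done.

Besides the shell and the picture viewer there is one more tool, called by a JSON object that holds its "op" and its "data", one argument or row to a line. arm_command: Moves the arm, as the interface text tells. Its arguments: {"type":"object","properties":{"plan":{"type":"array"}},"required":["plan"]}

```bash
ls; mkdir -p pics; python3 - <<'E'
from rig import bot
import cv2
s=bot.read_state(); print(s)
for n in ["scene","side","wrist"]:
    c=bot.calibration(n); print(n,c)
    im=bot.capture(n); cv2.imwrite(f"pics/{n}0.png",cv2.cvtColor(im,cv2.COLOR_RGB2BGR))
E
```

```text
pics
{'time_s': 0.0, 'joint_positions': array([ 6.58620469e+01,  3.02786637e+01,  8.21588210e+01, -7.47465979e-04,
        6.76887940e+01, -1.02266211e+01]), 'qvel': array([-0.02543021, -0.02344101,  0.04261007, -0.11847419,  0.09094813,
        0.03043276]), 'tau': array([ 7.50502895e-04, -4.40044034e+01, -1.76594174e+01,  6.34429394e-02,
        5.82038832e-02, -1.86368438e-04]), 'position': array([0.14988909, 0.60591348, 0.19056144]), 'tcp_rot': array([[ 2.40414241e-01,  9.70669975e-01, -8.90270259e-04],
       [ 9.70667955e-01, -2.40415590e-01, -2.01620586e-03],
       [-2.17110534e-03, -3.79432211e-04, -9.99997571e-01]]), 'force': array([-0.89024967, -0.02991366,  0.08902481]), 'moment': array([0.0007981 , 0.00323105, 0.03591909]), 'opening': 0.9990016231743888}
scene {'intrinsics': array([[479.2752207 ,   0.        , 257.30934   ],
       [  0.        , 479.2752207 , 192.77043703],
       [  0.        ,   0.        ,   1.        ]]), 'k1': -0.010121566916948651, 'rvec': array([ 2.48964896,  0.76278775, -0.22290329]), 'tvec': array([-0.46591713, -0.14054492,  1.66042278])}
side 
[... 169 characters left out ...]
 'k1': -0.12992231098700768, 'rvec': array([ 2.17109323,  0.20116268, -0.10428309]), 'tvec': array([-0.51165904,  0.08957488,  1.42441036])}
wrist {'intrinsics': array([[332.66912484,   0.        , 248.2882075 ],
       [  0.        , 332.66912484, 191.06264856],
       [  0.        ,   0.        ,   1.        ]]), 'k1': -0.01334637364310271, 'T_tool_cam': array([[ 9.99999268e-01, -1.03528711e-03, -6.26370172e-04,
        -4.08974027e-04],
       [ 1.16779633e-03,  9.61292866e-01,  2.75526155e-01,
        -7.58032007e-02],
       [ 3.16876501e-04, -2.75526685e-01,  9.61293371e-01,
        -1.91813038e-01],
       [ 0.00000000e+00,  0.00000000e+00,  0.00000000e+00,
         1.00000000e+00]])}
```

View pics/scene0.png

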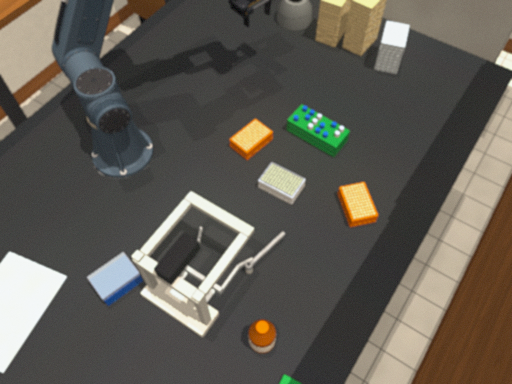

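View pics/side0.png

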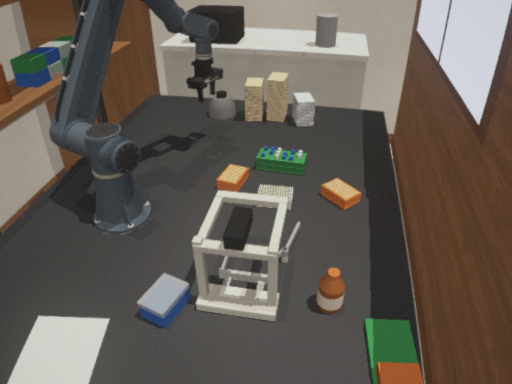

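View pics/wrist0.png

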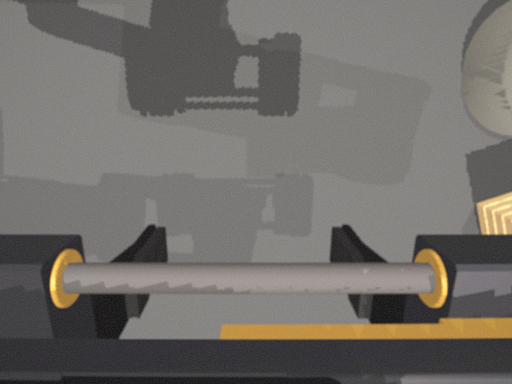

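The candidates are the white plate at scene px (281,183), an orange look-alike at (251,138) and another at (358,203). There is also a white box at (392,48). I choose the white one with the cream grid, and will check it in a close crop.

```bash
cat > h.py <<'E'
import numpy as np, cv2
from rig import bot
def cam(n):
    c=bot.calibration(n)
    if n=="wrist":
        s=bot.read_state(); T=np.eye(4); T[:3,:3]=s['tcp_rot']; T[:3,3]=s['position']
        M=np.linalg.inv(T@c['T_tool_cam']); return c['intrinsics'],c['k1'],M[:3,:3],M[:3,3]
    R=cv2.Rodrigues(np.array(c['rvec']))[0]; return c['intrinsics'],c['k1'],R,np.array(c['tvec'])
def proj(C,P):
    K,k,R,t=C; P=np.atleast_2d(P).astype(float)
    return cv2.projectPoints(P.reshape(-1,1,3),cv2.Rodrigues(R)[0],t,K,np.array([k,0,0,0,0.]))[0].reshape(-1,2)
def unproj(C,px,z):
    K,k,R,t=C; px=np.atleast_2d(px).astype(float)
    u=cv2.undistortPoints(px.reshape(-1,1,2),K,np.array([k,0,0,0,0.])).reshape(-1,2)
    d=np.c_[u,np.ones(len(u))]@R; o=-R.T@t
    z=np.broadcast_to(z,len(u))
    return o+d*((z-o[2])/d[:,2])[:,None]
def crop(im,x0,y0,x1,y1,f,name):
    c=cv2.resize(im[y0:y1,x0:x1],None,fx=f,fy=f,interpolation=cv2.INTER_CUBIC)
    if c.shape[2]==3: c=c.copy()
    for x in range((x0//10+1)*10,x1,10):
        cv2.putText(c,str(x),(int((x-x0)*f),8),0,.3,(0,0,255),1); cv2.line(c,(int((x-x0+.5)*f),10),(int((x-x0+.5)*f),14),(0,0,255),1)
    for y in range((y0//10+1)*10,y1,10):
        cv2.putText(c,str(y),(0,int((y-y0)*f)+3),0,.3,(0,0,255),1); cv2.line(c,(22,int((y-y0+.5)*f)),(27,int((y-y0+.5)*f)),(0,0,255),1)
    cv2.imwrite(f"pics/{name}.png",c)
def snap(n,name):
    C=cam(n); im=cv2.cvtColor(bot.capture(n),cv2.COLOR_RGB2BGR); cv2.imwrite(f"pics/{name}.png",im); return C,im
E
python3 - <<'E'
from h import *
im=cv2.imread("pics/scene0.png")
crop(im,245,150,320,215,10,"c_plate"); crop(im,125,185,295,335,4.7,"c_stand")
im=cv2.imread("pics/side0.png")
crop(im,185,175,315,320,4,"c_sstand")
C=cam("scene"); print(unproj(C,[[281,183],[251,138],[358,203],[318,130],[262,345],[115,280],[167,255]],[.044,.044,.044,.073,0,.064,0]))
E
```

```text
[[ 0.53691071  0.17420436  0.044     ]
 [ 0.35334852  0.2710702   0.044     ]
 [ 0.77672123  0.24601223  0.044     ]
 [ 0.53470899  0.40674686  0.073     ]
 [ 0.76524192 -0.27546642  0.        ]
 [ 0.33170201 -0.3714636   0.064     ]
 [ 0.37640421 -0.21381292  0.        ]]
```

View pics/c_plate.png

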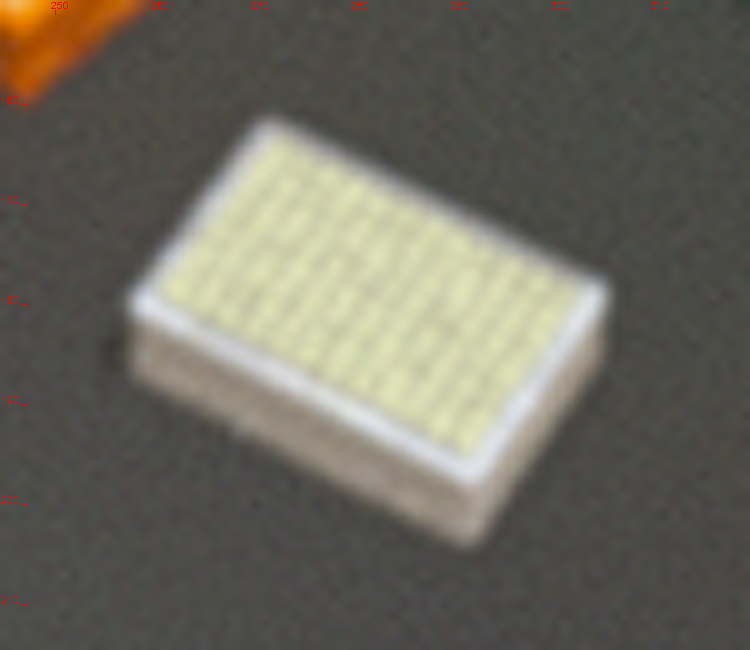

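View pics/c_stand.png

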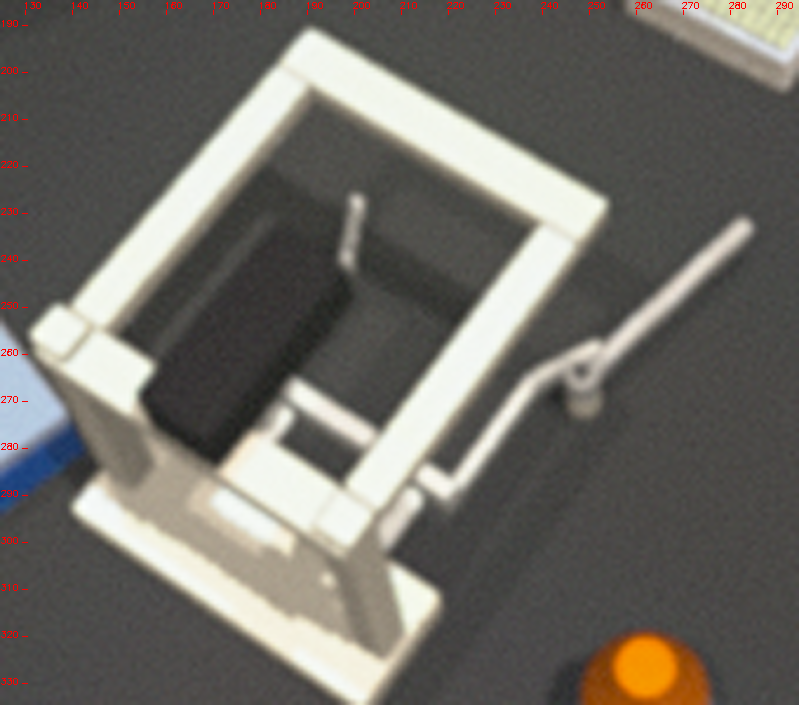

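View pics/c_sstand.png

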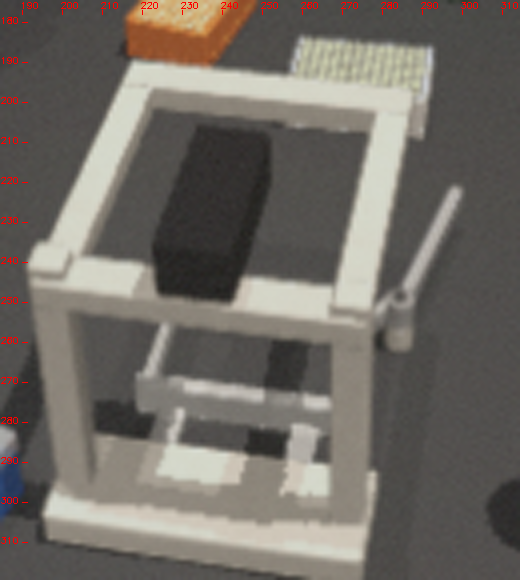

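```bash
cat > fit.py <<'E'
from h import *
from scipy.optimize import least_squares
def fitpose(obs,x0,gate=False,zbias=False):
    # obs: (C, px, local pt)
    def res(p):
        c,s=np.cos(p[2]),np.sin(p[2]); r=[]
        for C,px,l in obs:
            if l=="ge":
                a=p[3]; l=np.array([-.052-.150*np.sin(a),.105-.150*np.cos(a),.042])
            P=np.array([p[0]+c*l[0]-s*l[1],p[1]+s*l[0]+c*l[1],l[2]])
            r+=list(proj(C,P)[0]-px)
        return r
    o=least_squares(res,x0); return o.x,np.array(o.fun).reshape(-1,2)
E
python3 - <<'E'
from fit import *
S=cam("scene"); D=cam("side")
def sc(x,y): return (125+x/4.7-.5,185+y/4.7-.5)
def sd(x,y): return (185+x/4-.5,175+y/4-.5)
obs=[(S,sc(310,28),(-.085,-.105,.222)),(S,sc(607,205),(-.085,.105,.222)),(D,sd(128,62),(-.085,-.105,.222)),(D,sd(413,92),(-.085,.105,.222)),
 (S,sc(307,98),(-.055,-.083,.222)),(S,sc(545,220),(-.055,.083,.222)),
 (S,sc(745,228),"ge"),(D,sd(458,190),"ge")]
p,r=fitpose(obs,[.5,-.15,-1.57,1.7]); print(p,np.degrees(p[2:])); print(r.round(1))
np.save("stand.npy",p)
def pl(x,y): return (245+x/10-.5,150+y/10-.5)
h=.044
obs=[(S,pl(130,305),(.043,-.064,h)),(S,pl(265,122),(-.043,-.064,h)),(S,pl(605,285),(-.043,.064,h)),(S,pl(478,475),(.043,.064,h)),(S,pl(475,545),(.043,.064,0))]
q,r=fitpose(obs,[.53,.17,-1.57]); print(q,np.degrees(q[2])); print(r.round(1))
np.save("plate.npy",q)
c,s=np.cos(p[2]),np.sin(p[2]); R=np.array([[c,-s],[s,c]])
print("plate in stand",R.T@(q[:2]-p[:2]),np.degrees(q[2]-p[2]))
E
```

```text
[ 0.50771618 -0.1722365  -1.54795263  1.77921858] [-88.69115273 101.94171527]
[[-0.8  0.9]
 [ 0.2  0.1]
 [ 0.4  0.3]
 [ 0.2 -0.5]
 [-0.4 -2.3]
 [ 0.   1.5]
 [ 0.6 -0.4]
 [-0.2 -0.1]]
[ 0.52940796  0.18834495 -1.51005496] -86.51977596773132
[[ 0.1  0. ]
 [-0.2 -0.4]
 [ 0.2 -0.3]
 [ 0.2  0.3]
 [-0.3  0.4]]
plate in stand [-0.35999189  0.02992242] 2.1713767617990154
```

The plate sits at stand x ≈ -360 mm, y ≈ +30 mm, about 2° off square, and the gate is near 1.78 rad. My moves only shift and twist, so I'll probe whether an out-of-reach pose leaves the tool leaning. I'll do this near the base, in clear space.

{"op": "arm_command", "data": {
  "plan": [
    {"dx": -4,"claw": 1},
    {"dx": -8,"claw": 1},
    {"dx": -12,"claw": 1},
    {"dx": -16,"claw": 1},
    {"dx": -20,"claw": 1},
    {"dx": -24,"claw": 1},
    {"dx": -27,"claw": 1},
    {"dx": -29,"claw": 1}
  ]
}}

```text
$.plan[0]: bad value
```

```bash
python3 - <<'E'
from rig import bot
s=bot.read_state()
for k in ['time_s','joint_positions','position','tcp_rot','force']: print(k,s[k].round(3) if hasattr(s[k],'round') else s[k])
E
```

```text
time_s 0.15
joint_positions [ 6.5861e+01  3.0267e+01  8.2138e+01 -1.0000e-03  6.7689e+01 -1.0228e+01]
position [0.15  0.606 0.191]
tcp_rot [[ 0.24   0.971 -0.001]
 [ 0.971 -0.24  -0.002]
 [-0.002 -0.    -1.   ]]
force [ 1.536 -0.496 -0.444]
```

{"op": "arm_command", "data": {
  "plan": [
    {"claw": 1,"dx": -4,"dy": 0,"dz": 0,"twist": 0},
    {"claw": 1,"dx": -8,"dy": 0,"dz": 0,"twist": 0},
    {"claw": 1,"dx": -12,"dy": 0,"dz": 0,"twist": 0},
    {"claw": 1,"dx": -16,"dy": 0,"dz": 0,"twist": 0},
    {"claw": 1,"dx": -20,"dy": 0,"dz": 0,"twist": 0},
    {"claw": 1,"dx": -24,"dy": 0,"dz": 0,"twist": 0},
    {"claw": 1,"dx": -27,"dy": 0,"dz": 0,"twist": 0},
    {"claw": 1,"dx": -29,"dy": 0,"dz": 0,"twist": 0}
  ]
}}

```text
time_s: 0.82
position: [0.0781, 0.3205, 0.1908]
tcp_rot: [[0.24, 0.971, -0.003], [0.971, -0.24, -0.005], [-0.005, -0.001, -1.0]]
force: [-0.4, 0.1, 0.3]
opening: 0.998
```

```bash
cat > st.py <<'E'
from h import *
np.set_printoptions(suppress=True,precision=3)
s=bot.read_state()
for k in ['time_s','joint_positions','position','tcp_rot','force','moment','opening']: print(k,s[k])
p=np.load("stand.npy");c,sn=np.cos(p[2]),np.sin(p[2]);R=np.array([[c,-sn,0],[sn,c,0],[0,0,1]])
print("TCP in stand(mm)",(R.T@(s['position']-[p[0],p[1],0]))*1000); print("tool axes in stand\n",R.T@s['tcp_rot'])
E
python3 st.py
```

```text
time_s 0.8167
joint_positions [ 56.672   7.149 120.692  -0.034  52.471 -19.406]
position [0.078 0.32  0.191]
tcp_rot [[ 0.24   0.971 -0.003]
 [ 0.971 -0.24  -0.005]
 [-0.005 -0.001 -1.   ]]
force [-0.37   0.117  0.31 ]
moment [ 0.013  0.023 -0.025]
opening 0.998425502627041
TCP in stand(mm) [-502.4   -418.267  190.765]
tool axes in stand
 [[-0.965  0.262  0.005]
 [ 0.262  0.965 -0.003]
 [-0.005 -0.001 -1.   ]]
```

{"op": "arm_command", "data": {
  "plan": [
    {"claw": 1,"dx": -3,"dy": 0,"dz": 0,"twist": 0},
    {"claw": 1,"dx": -6,"dy": 0,"dz": 0,"twist": 0},
    {"claw": 1,"dx": -8,"dy": 0,"dz": 0,"twist": 0},
    {"claw": 1,"dx": -8,"dy": 0,"dz": 0,"twist": 0}
  ]
}}

```text
time_s: 1.15
position: [0.0556, 0.238, 0.1904]
tcp_rot: [[0.241, 0.97, -0.006], [0.97, -0.241, -0.009], [-0.011, -0.003, -1.0]]
force: [0.2, 0.3, 0.2]
opening: 1.001
```

```bash
python3 st.py; python3 -c "
from h import *
snap('side','side1')"
```

```text
time_s 1.15
joint_positions [ 49.968  -1.052 130.071  -0.109  51.611 -26.01 ]
position [0.056 0.238 0.19 ]
tcp_rot [[ 0.241  0.97  -0.006]
 [ 0.97  -0.241 -0.009]
 [-0.011 -0.003 -1.   ]]
force [0.196 0.261 0.184]
moment [-0.    -0.009  0.004]
opening 1.001309782706474
TCP in stand(mm) [-420.444 -442.62   190.405]
tool axes in stand
 [[-0.965  0.263  0.009]
 [ 0.263  0.965 -0.006]
 [-0.011 -0.003 -1.   ]]
```

View pics/side1.png

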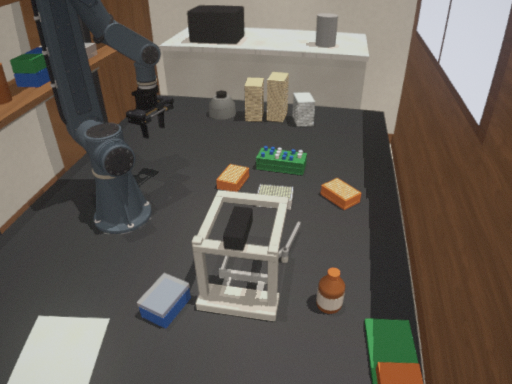

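```bash
python3 - <<'E'
from h import *
im=cv2.imread("pics/side1.png"); crop(im,100,30,200,160,5,"c_g1")
im=cv2.imread("pics/side0.png"); crop(im,140,10,260,120,5,"c_g0")
C=cam("side"); W=bot.read_state(); R=W['tcp_rot'];t=W['position']
for l in [(0,0,0),(0.095,0,-.07),(-.095,0,-.07),(0,.0375,-.07),(0,-.0375,-.07),(0,0,-.2)]: print(l,proj(C,R@np.array(l)+t))
E
```

```text
(0, 0, 0) [[155.21765556 139.03976153]]
(0.095, 0, -0.07) [[167.6733557  112.92150053]]
(-0.095, 0, -0.07) [[136.19826108 132.72889487]]
(0, 0.0375, -0.07) [[160.70578504 124.04965313]]
(0, -0.0375, -0.07) [[144.75498757 120.67508447]]
(0, 0, -0.2) [[147.67439648  89.17558976]]
```

View pics/c_g1.png

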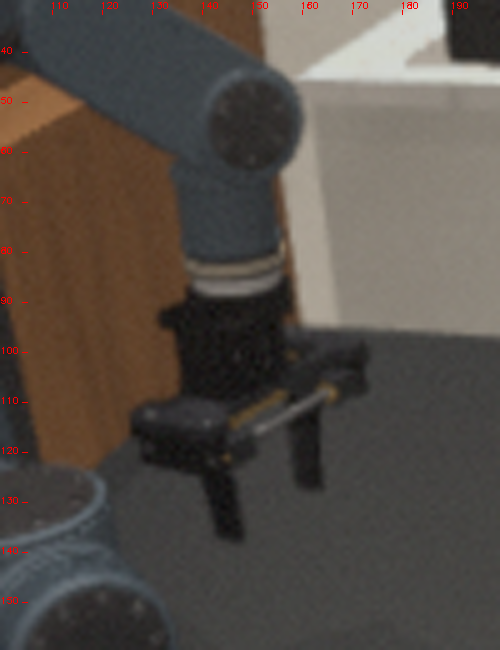

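View pics/c_g0.png

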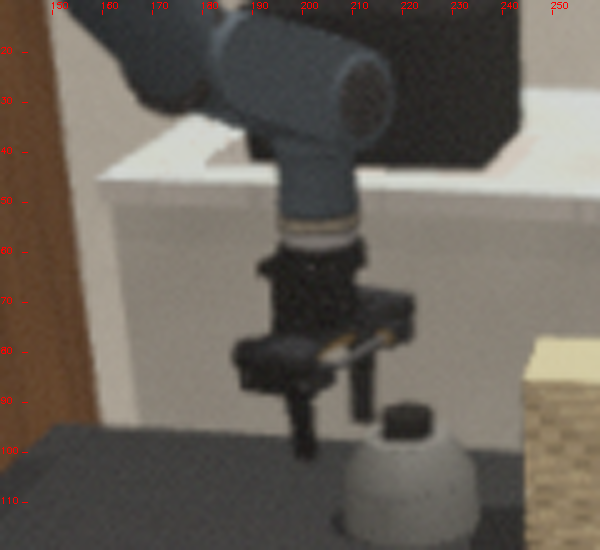

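```bash
python3 - <<'E'
from h import *
S,im=snap("scene","scene1")
C=cam("side"); W=bot.read_state(); R=W['tcp_rot'];t=W['position']
L=[(x,y,z) for z in (0,-.07,-.105) for x in (-.0585,.0585) for y in (0,)]+[(x,y,z) for z in (-.07,-.1) for x in (-.095,.095) for y in (-.0375,.0375)]
im2=cv2.imread("pics/side1.png")
for C2,i,n,(cu,cv_) in((C,im2,"ov_side",(150,110)),(S,im,"ov_scene",(0,0))):
    P=proj(C2,(R@np.array(L).T).T+t)
    c=P.mean(0).astype(int); x0,y0=max(c[0]-50,0),max(c[1]-50,0)
    cr=cv2.resize(i[y0:y0+90,x0:x0+100],None,fx=6,fy=6,interpolation=cv2.INTER_CUBIC)
    for k,p in enumerate(P): cv2.circle(cr,tuple(((p+.5-[x0,y0])*6).astype(int)),4,[(0,0,255),(0,255,0),(255,0,0)][0 if k<2 else (1 if k<6 else 2)],-1)
    cv2.imwrite(f"pics/{n}.png",cr); print(x0,y0)
E
```

```text
102 71
118 9
```

View pics/ov_side.png

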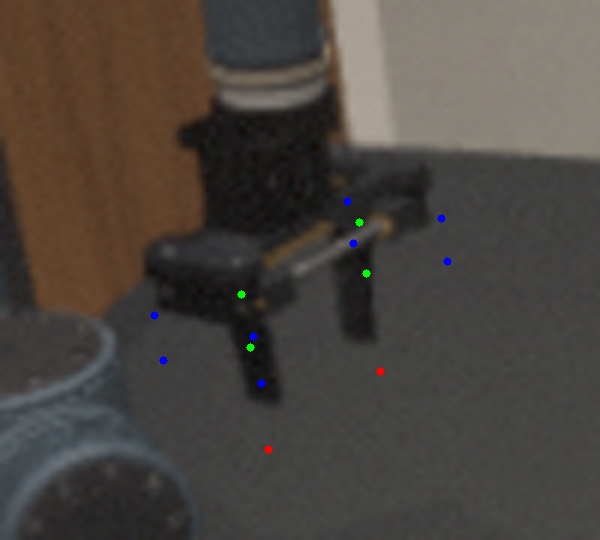

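View pics/ov_scene.png

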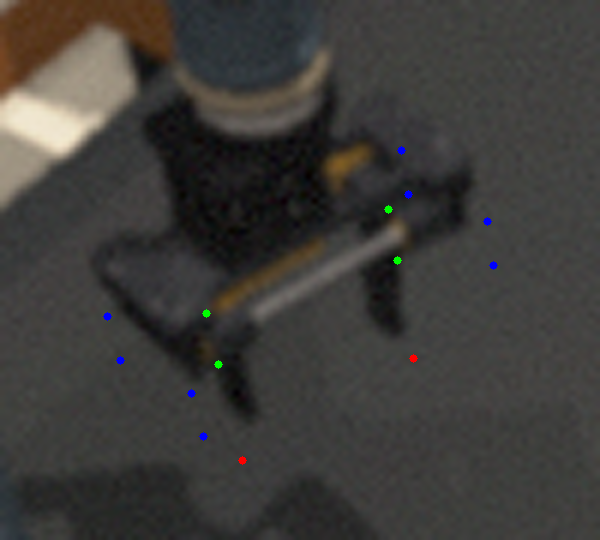

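```bash
python3 - <<'E'
from h import *
np.set_printoptions(suppress=True,precision=4)
S=cam("scene");D=cam("side");W=bot.read_state(); R=W['tcp_rot'];t=W['position']
def tri(a,b):
    ps=[]
    for C,px in((D,a),(S,b)):
        K,k,Rc,tc=C; u=cv2.undistortPoints(np.array(px,float).reshape(-1,1,2),K,np.array([k,0,0,0,0.])).reshape(2,1)
        ps.append((np.c_[Rc,tc],u))
    X=cv2.triangulatePoints(ps[0][0],ps[1][0],ps[0][1],ps[1][1]); return (X[:3]/X[3]).ravel()
for a,b in(((265,403),(245,418)),((360,340),(395,332)),((385,228),(398,230))):
    X=tri((a[0]/6+101.5,a[1]/6+70.5),(b[0]/6+117.5,b[1]/6+8.5)); print(X,"tool:",R.T@(X-t))
E
```

```text
[0.0461 0.1932 0.2196] tool: [-0.0517 -0.0007 -0.0279]
[0.0685 0.2917 0.2166] tool: [ 0.0493 -0.0027 -0.0253]
[0.0956 0.2854 0.302 ] tool: [ 0.0494  0.025  -0.1107]
```

{"op": "arm_command", "data": {
  "plan": [
    {"claw": 0,"dx": 0,"dy": 0,"dz": 0,"twist": 0},
    {"claw": 0,"dx": 0,"dy": 0,"dz": 0,"twist": 0},
    {"claw": 0,"dx": 0,"dy": 0,"dz": 0,"twist": 0},
    {"claw": 0,"dx": 0,"dy": 0,"dz": 0,"twist": 0},
    {"claw": 0,"dx": 0,"dy": 0,"dz": 0,"twist": 0},
    {"claw": 0,"dx": 0,"dy": 0,"dz": 0,"twist": 0}
  ]
}}

```text
time_s: 1.75
position: [0.0593, 0.2434, 0.1914]
tcp_rot: [[0.241, 0.97, -0.002], [0.97, -0.241, -0.003], [-0.004, -0.001, -1.0]]
force: [-0.5, 0.1, 0.9]
opening: 0.637
```

```bash
python3 st.py; python3 - <<'E'
from h import *
W=bot.read_state(); R=W['tcp_rot'];t=W['position']
D,im2=snap("side","side2");S,im=snap("scene","scene2")
L=[(0,0,0),(0,0,-.07),(0,0,-.19)]
out=[]
for C2,i in((D,im2),(S,im)):
    P=proj(C2,(R@np.array(L).T).T+t)
    c=P.mean(0).astype(int); x0,y0=max(c[0]-33,0),max(c[1]-40,0); print(x0,y0)
    cr=cv2.resize(i[y0:y0+90,x0:x0+66],None,fx=6,fy=6,interpolation=cv2.INTER_CUBIC)
    for k,p in enumerate(P): cv2.circle(cr,tuple(((p+.5-[x0,y0])*6).astype(int)),4,(0,0,255),-1)
    out.append(cr)
cv2.imwrite(f"pics/ov2.png",np.hstack(out))
E
```

```text
time_s 1.75
joint_positions [ 50.088  -0.778 129.559  -0.069  51.421 -25.917]
position [0.059 0.243 0.191]
tcp_rot [[ 0.241  0.97  -0.002]
 [ 0.97  -0.241 -0.003]
 [-0.004 -0.001 -1.   ]]
force [-0.498  0.099  0.858]
moment [-0.042  0.023  0.03 ]
opening 0.6366695828048643
TCP in stand(mm) [-425.747 -438.828  191.398]
tool axes in stand
 [[-0.965  0.263  0.003]
 [ 0.263  0.965 -0.002]
 [-0.004 -0.001 -1.   ]]
119 77
135 15
```

View pics/ov2.png

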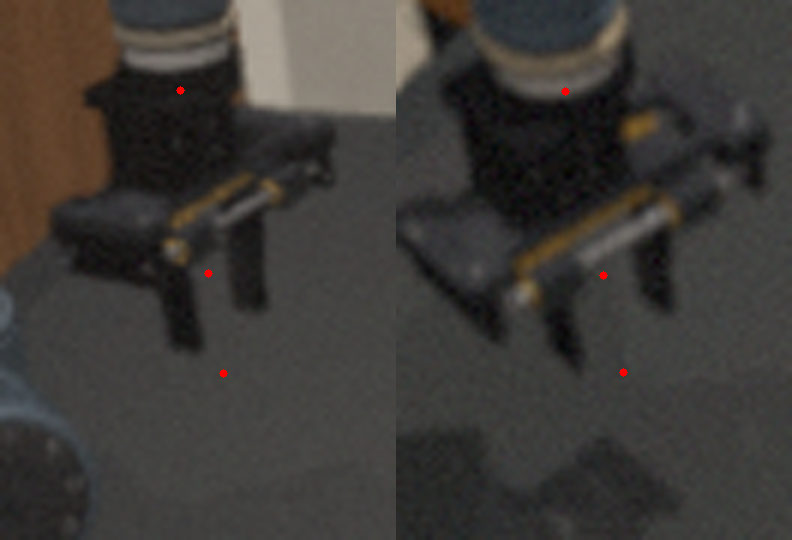

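```bash
python3 - <<'E'
from h import *
c=bot.calibration("wrist");M=np.linalg.inv(c['T_tool_cam']);C=(c['intrinsics'],c['k1'],M[:3,:3],M[:3,3])
for z in(0,-.019,-.026,-.045):print(z,proj(C,[[-.0435,-.0095,z],[.0435,-.0095,z],[.0435,.0095,z]]).round(0).tolist())
E
```

```text
0 [[178.0, 209.0], [321.0, 209.0], [319.0, 238.0]]
-0.019 [[171.0, 220.0], [328.0, 220.0], [326.0, 251.0]]
-0.026 [[168.0, 225.0], [331.0, 225.0], [328.0, 257.0]]
-0.045 [[159.0, 240.0], [340.0, 240.0], [337.0, 275.0]]
```

```bash
cat > to.py <<'E'
import sys; from h import *
np.set_printoptions(suppress=True,precision=2)
s=bot.read_state(); T=np.array([float(v) for v in sys.argv[1:4]])
if len(sys.argv)>4 and sys.argv[4]=="s":
    p=np.load("stand.npy");c,sn=np.cos(p[2]),np.sin(p[2]);R=np.array([[c,-sn,0],[sn,c,0],[0,0,1]]); T=R@T/1000+[p[0],p[1],0]
d=T-s['position']; print("world",s['position']*1000,"delta cm",d*100,"tool cm",s['tcp_rot'].T@d*100,"dist",np.linalg.norm(d)*100,"rows",np.linalg.norm(d)/.0417)
E
python3 - <<'E'
from h import *
for n in("scene","side"):
    K,k,R,t=cam(n);print(n,-R.T@t)
E
python3 to.py .42 -.12 .4
```

```text
scene [ 0.94810205 -0.55774238  1.33561274]
side [ 0.70755652 -1.00551769  0.88716483]
world [ 59.21 243.25 191.41] delta cm [ 36.08 -36.33  20.86] tool cm [-26.62  43.76 -20.8 ] dist 55.283966182059366 rows 13.257545847016633
```

{"op": "arm_command", "data": {
  "plan": [
    {"claw": 0,"dx": -1,"dy": 2.5,"dz": -3,"twist": 0},
    {"claw": 0,"dx": -3,"dy": 5.5,"dz": -5,"twist": 0},
    {"claw": 0,"dx": -5,"dy": 8.5,"dz": -7,"twist": 0},
    {"claw": 0,"dx": -7,"dy": 11.5,"dz": -9,"twist": 0},
    {"claw": 0,"dx": -9,"dy": 14.5,"dz": -11,"twist": 0},
    {"claw": 0,"dx": -11,"dy": 18,"dz": -13,"twist": 0},
    {"claw": 0,"dx": -13,"dy": 21.5,"dz": -15,"twist": 0},
    {"claw": 0,"dx": -15,"dy": 25,"dz": -17,"twist": 0}
  ]
}}

```text
time_s: 2.52
position: [0.2531, 0.0488, 0.3538]
tcp_rot: [[0.243, 0.97, 0.0], [0.97, -0.243, -0.003], [-0.003, 0.001, -1.0]]
force: [-0.7, 1.8, -0.9]
opening: 0.018
```

```bash
python3 st.py; python3 to.py .3 -.45 .45
```

```text
time_s 2.5167
joint_positions [-14.33  -14.281 110.189  -0.179  84.03  -90.224]
position [0.253 0.049 0.354]
tcp_rot [[ 0.243  0.97   0.   ]
 [ 0.97  -0.243 -0.003]
 [-0.003  0.001 -1.   ]]
force [-0.67   1.767 -0.924]
moment [ 0.053 -0.037  0.011]
opening 0.017560225800121905
TCP in stand(mm) [-226.81  -249.452  353.753]
tool axes in stand
 [[-0.964  0.266  0.003]
 [ 0.266  0.964  0.   ]
 [-0.003  0.001 -1.   ]]
world [253.15  48.82 353.75] delta cm [  4.69 -49.88   9.62] tool cm [-47.27  16.7   -9.46] dist 51.01726298939738 rows 12.234355632949013
```

{"op": "arm_command", "data": {
  "plan": [
    {"claw": 0,"dx": -3,"dy": 1,"dz": -1,"twist": 7},
    {"claw": 0,"dx": -7,"dy": 2.5,"dz": -2.5,"twist": 14},
    {"claw": 0,"dx": -11,"dy": 4,"dz": -4,"twist": 21},
    {"claw": 0,"dx": -15,"dy": 5.5,"dz": -5,"twist": 28},
    {"claw": 0,"dx": -18.5,"dy": 7,"dz": -6,"twist": 35},
    {"claw": 0,"dx": -22,"dy": 8,"dz": -7,"twist": 42},
    {"claw": 0,"dx": -25.5,"dy": 9,"dz": -8,"twist": 49},
    {"claw": 0,"dx": -29,"dy": 10,"dz": -9,"twist": 56}
  ]
}}

```text
time_s: 3.18
position: [0.279, -0.2589, 0.4451]
tcp_rot: [[0.943, 0.333, 0.0], [0.333, -0.943, -0.003], [-0.001, 0.003, -1.0]]
force: [0.2, 0.7, -0.6]
opening: 0.006
```

```bash
python3 st.py; python3 to.py .1 -.75 .4
```

```text
time_s 3.1833
joint_positions [-59.749  -3.603  88.598  -0.076  94.834 -79.225]
position [ 0.279 -0.259  0.445]
tcp_rot [[ 0.943  0.333  0.   ]
 [ 0.333 -0.943 -0.003]
 [-0.001  0.003 -1.   ]]
force [ 0.208  0.74  -0.616]
moment [-0.132  0.005 -0.041]
opening 0.006255615621312632
TCP in stand(mm) [  81.437 -230.651  445.082]
tool axes in stand
 [[-0.312  0.95   0.003]
 [ 0.95   0.312  0.   ]
 [-0.001  0.003 -1.   ]]
world [ 278.99 -258.92  445.08] delta cm [-17.9  -49.11  -4.51] tool cm [-33.24  40.32   4.66] dist 52.4620936138436 rows 12.580837797084795
```

{"op": "arm_command", "data": {
  "plan": [
    {"claw": 0,"dx": -2,"dy": 3.5,"dz": 0,"twist": 0},
    {"claw": 0,"dx": -4,"dy": 7,"dz": 0,"twist": 0},
    {"claw": 0,"dx": -6,"dy": 10.5,"dz": 0,"twist": 0},
    {"claw": 0,"dx": -8,"dy": 14,"dz": 0,"twist": 0},
    {"claw": 0,"dx": -10,"dy": 17.5,"dz": 0,"twist": 0},
    {"claw": 0,"dx": -12,"dy": 21,"dz": 0,"twist": 0},
    {"claw": 0,"dx": -14,"dy": 24.5,"dz": 0,"twist": 0},
    {"claw": 0,"dx": -16,"dy": 28,"dz": 0,"twist": 0}
  ]
}}

```text
time_s: 3.85
position: [0.2208, -0.5779, 0.4454]
tcp_rot: [[0.943, 0.333, 0.0], [0.333, -0.943, -0.002], [-0.0, 0.002, -1.0]]
force: [0.6, 0.6, 0.2]
opening: 0.009
```

{"op": "arm_command", "data": {
  "plan": [
    {"claw": 0,"dx": -2,"dy": 3.5,"dz": 0,"twist": 0},
    {"claw": 0,"dx": -4,"dy": 7,"dz": 0,"twist": 0},
    {"claw": 0,"dx": -6,"dy": 10.5,"dz": 0,"twist": 0},
    {"claw": 0,"dx": -8,"dy": 14,"dz": 0,"twist": 0},
    {"claw": 0,"dx": -10,"dy": 17.5,"dz": 0,"twist": 0},
    {"claw": 0,"dx": -12,"dy": 21,"dz": 0,"twist": 0},
    {"claw": 0,"dx": -14,"dy": 24.5,"dz": 0,"twist": 0},
    {"claw": 0,"dx": -16,"dy": 28,"dz": 0,"twist": 0}
  ]
}}

```text
time_s: 4.52
position: [0.1565, -0.8393, 0.4114]
tcp_rot: [[0.944, 0.331, 0.004], [0.331, -0.943, -0.016], [-0.001, 0.016, -1.0]]
force: [-0.5, -0.1, -0.6]
opening: 0.009
```

```bash
python3 st.py
```

```text
time_s 4.5167
joint_positions [ -86.986   48.755   12.844    0.214  117.474 -106.235]
position [ 0.156 -0.839  0.411]
tcp_rot [[ 0.944  0.331  0.004]
 [ 0.331 -0.943 -0.016]
 [-0.001  0.016 -1.   ]]
force [-0.479 -0.057 -0.562]
moment [-0.066  0.06  -0.018]
opening 0.009103619412886167
TCP in stand(mm) [ 658.887 -366.399  411.378]
tool axes in stand
 [[-0.31   0.951  0.016]
 [ 0.951  0.31   0.004]
 [-0.001  0.016 -1.   ]]
```

{"op": "arm_command", "data": {
  "plan": [
    {"claw": 0,"dx": -6,"dy": 17,"dz": 0,"twist": 0},
    {"claw": 0,"dx": -12,"dy": 35,"dz": 0,"twist": 0},
    {"claw": 0,"dx": -12,"dy": 35,"dz": 0,"twist": 0},
    {"claw": 0,"dx": -12,"dy": 35,"dz": 0,"twist": 0}
  ]
}}

```text
time_s: 4.85
position: [0.1406, -0.8795, 0.3622]
tcp_rot: [[0.943, 0.331, 0.009], [0.331, -0.942, -0.047], [-0.007, 0.047, -0.999]]
force: [-0.1, -0.4, -0.1]
opening: 0.008
```

```bash
python3 st.py
```

```text
time_s 4.85
joint_positions [ -88.242   52.226   12.517    0.464  112.576 -107.419]
position [ 0.141 -0.88   0.362]
tcp_rot [[ 0.943  0.331  0.009]
 [ 0.331 -0.942 -0.047]
 [-0.007  0.047 -0.999]]
force [-0.07  -0.369 -0.06 ]
moment [-0.065  0.013  0.011]
opening 0.007513784681966336
TCP in stand(mm) [ 698.739 -383.206  362.238]
tool axes in stand
 [[-0.31   0.95   0.047]
 [ 0.951  0.31   0.008]
 [-0.007  0.047 -0.999]]
```

{"op": "arm_command", "data": {
  "plan": [
    {"claw": 0,"dx": -8,"dy": 25,"dz": -15,"twist": 0},
    {"claw": 0,"dx": -12,"dy": 40,"dz": -25,"twist": 0},
    {"claw": 0,"dx": -12,"dy": 40,"dz": -25,"twist": 0},
    {"claw": 0,"dx": -12,"dy": 40,"dz": -25,"twist": 0},
    {"claw": 0,"dx": -12,"dy": 40,"dz": -25,"twist": 0},
    {"claw": 0,"dx": -12,"dy": 40,"dz": -25,"twist": 0}
  ]
}}

```text
time_s: 5.35
position: [0.123, -0.8813, 0.3878]
tcp_rot: [[0.943, 0.331, 0.013], [0.331, -0.94, -0.08], [-0.014, 0.08, -0.997]]
force: [-1.1, -0.5, -0.8]
opening: 0.008
```

```bash
python3 st.py
```

```text
time_s 5.35
joint_positions [ -89.498   50.586   12.49     0.779  112.298 -108.549]
position [ 0.123 -0.881  0.388]
tcp_rot [[ 0.943  0.331  0.013]
 [ 0.331 -0.94  -0.08 ]
 [-0.014  0.08  -0.997]]
force [-1.121 -0.482 -0.778]
moment [-0.04   0.066 -0.057]
opening 0.007842191667976646
TCP in stand(mm) [ 700.052 -400.854  387.82 ]
tool axes in stand
 [[-0.31   0.947  0.081]
 [ 0.951  0.31   0.011]
 [-0.014  0.08  -0.997]]
```

{"op": "arm_command", "data": {
  "plan": [
    {"claw": 0,"dx": -30,"dy": 90,"dz": -50,"twist": 0},
    {"claw": 0,"dx": -30,"dy": 90,"dz": -50,"twist": 0}
  ]
}}

```text
time_s: 5.52
position: [0.1155, -0.8895, 0.3971]
tcp_rot: [[0.943, 0.331, 0.017], [0.331, -0.937, -0.114], [-0.022, 0.114, -0.993]]
force: [0.8, 0.4, 0.4]
opening: 0.002
```

{"op": "arm_command", "data": {
  "plan": [
    {"claw": 0,"dx": -30,"dy": 90,"dz": -20,"twist": 0},
    {"claw": 0,"dx": -30,"dy": 90,"dz": -20,"twist": 0},
    {"claw": 0,"dx": -30,"dy": 90,"dz": -20,"twist": 0},
    {"claw": 0,"dx": -30,"dy": 90,"dz": -20,"twist": 0},
    {"claw": 0,"dx": -30,"dy": 90,"dz": -20,"twist": 0},
    {"claw": 0,"dx": -30,"dy": 90,"dz": -20,"twist": 0},
    {"claw": 0,"dx": -30,"dy": 90,"dz": -20,"twist": 0},
    {"claw": 0,"dx": -30,"dy": 90,"dz": -20,"twist": 0}
  ]
}}

```text
time_s: 6.18
position: [0.0924, -0.9217, 0.3613]
tcp_rot: [[0.944, 0.33, 0.021], [0.33, -0.933, -0.146], [-0.029, 0.145, -0.989]]
force: [-0.2, 0.7, 0.2]
opening: 0.006
```

```bash
python3 st.py
```

```text
time_s 6.1833
joint_positions [ -91.68    52.494   12.542    1.488  106.596 -110.539]
position [ 0.092 -0.922  0.361]
tcp_rot [[ 0.944  0.33   0.021]
 [ 0.33  -0.933 -0.146]
 [-0.029  0.145 -0.989]]
force [-0.203  0.731  0.214]
moment [0.012 0.056 0.012]
opening 0.005726232076022733
TCP in stand(mm) [ 739.825 -432.339  361.292]
tool axes in stand
 [[-0.308  0.94   0.146]
 [ 0.951  0.309  0.017]
 [-0.029  0.145 -0.989]]
```

{"op": "arm_command", "data": {
  "plan": [
    {"claw": 0,"dx": -30,"dy": 90,"dz": -50,"twist": 0},
    {"claw": 0,"dx": -30,"dy": 90,"dz": -50,"twist": 0}
  ]
}}

```text
time_s: 6.35
position: [0.0869, -0.9255, 0.378]
tcp_rot: [[0.944, 0.33, 0.024], [0.329, -0.928, -0.177], [-0.036, 0.175, -0.984]]
force: [0.4, -0.6, 1.5]
opening: 0.005
```

{"op": "arm_command", "data": {
  "plan": [
    {"claw": 0,"dx": -30,"dy": 90,"dz": -50,"twist": 0},
    {"claw": 0,"dx": -30,"dy": 90,"dz": -50,"twist": 0}
  ]
}}

```text
time_s: 6.52
position: [0.0816, -0.9283, 0.399]
tcp_rot: [[0.944, 0.329, 0.026], [0.327, -0.921, -0.212], [-0.046, 0.209, -0.977]]
force: [-0.3, 0.7, -0.2]
opening: 0.008
```

{"op": "arm_command", "data": {
  "plan": [
    {"claw": 0,"dx": -30,"dy": 90,"dz": -50,"twist": 0},
    {"claw": 0,"dx": -30,"dy": 90,"dz": -50,"twist": 0}
  ]
}}

```text
time_s: 6.68
position: [0.0768, -0.9314, 0.4187]
tcp_rot: [[0.944, 0.328, 0.029], [0.325, -0.913, -0.247], [-0.055, 0.243, -0.969]]
force: [-0.8, -0.0, 0.3]
opening: 0.008
```

{"op": "arm_command", "data": {
  "plan": [
    {"claw": 0,"dx": -30,"dy": 90,"dz": -50,"twist": 0},
    {"claw": 0,"dx": -30,"dy": 90,"dz": -50,"twist": 0}
  ]
}}

```text
time_s: 6.85
position: [0.0722, -0.9336, 0.4389]
tcp_rot: [[0.944, 0.327, 0.031], [0.322, -0.904, -0.281], [-0.064, 0.276, -0.959]]
force: [0.0, 0.3, 0.2]
opening: 0.004
```

```bash
python3 st.py
```

```text
time_s 6.85
joint_positions [ -93.373   47.977   12.491    2.801  103.303 -111.707]
position [ 0.072 -0.934  0.439]
tcp_rot [[ 0.944  0.327  0.031]
 [ 0.322 -0.904 -0.281]
 [-0.064  0.276 -0.959]]
force [0.043 0.31  0.222]
moment [0.098 0.063 0.013]
opening 0.0041592469169832325
TCP in stand(mm) [ 751.187 -452.792  438.906]
tool axes in stand
 [[-0.301  0.911  0.282]
 [ 0.952  0.307  0.025]
 [-0.064  0.276 -0.959]]
```

{"op": "arm_command", "data": {
  "plan": [
    {"claw": 0,"dx": -50,"dy": 90,"dz": -40,"twist": 0},
    {"claw": 0,"dx": -50,"dy": 90,"dz": -40,"twist": 0}
  ]
}}

```text
time_s: 7.02
position: [0.0547, -0.9397, 0.4531]
tcp_rot: [[0.944, 0.327, 0.033], [0.32, -0.894, -0.315], [-0.074, 0.308, -0.949]]
force: [0.0, 0.6, -0.3]
opening: -0.0
```

{"op": "arm_command", "data": {
  "plan": [
    {"claw": 0,"dx": -50,"dy": 90,"dz": -40,"twist": 0},
    {"claw": 0,"dx": -50,"dy": 90,"dz": -40,"twist": 0}
  ]
}}

```text
time_s: 7.18
position: [0.0371, -0.9445, 0.4674]
tcp_rot: [[0.945, 0.325, 0.033], [0.316, -0.883, -0.346], [-0.083, 0.338, -0.938]]
force: [-0.1, -0.4, -1.4]
opening: 0.009
```

{"op": "arm_command", "data": {
  "plan": [
    {"claw": 0,"dx": -50,"dy": 90,"dz": -40,"twist": 0},
    {"claw": 0,"dx": -50,"dy": 90,"dz": -40,"twist": 0}
  ]
}}

```text
time_s: 7.35
position: [0.0217, -0.9475, 0.4842]
tcp_rot: [[0.946, 0.324, 0.033], [0.312, -0.872, -0.378], [-0.093, 0.367, -0.925]]
force: [-0.9, -0.5, -0.1]
opening: 0.005
```

{"op": "arm_command", "data": {
  "plan": [
    {"claw": 0,"dx": -50,"dy": 90,"dz": -40,"twist": 0},
    {"claw": 0,"dx": -50,"dy": 90,"dz": -40,"twist": 0}
  ]
}}

```text
time_s: 7.52
position: [0.0075, -0.9492, 0.5026]
tcp_rot: [[0.946, 0.322, 0.033], [0.307, -0.859, -0.409], [-0.103, 0.397, -0.912]]
force: [-0.6, 0.6, 0.2]
opening: 0.004
```

{"op": "arm_command", "data": {
  "plan": [
    {"claw": 0,"dx": -50,"dy": 90,"dz": -40,"twist": 0},
    {"claw": 0,"dx": -50,"dy": 90,"dz": -40,"twist": 0}
  ]
}}

```text
time_s: 7.68
position: [-0.006, -0.9498, 0.5219]
tcp_rot: [[0.946, 0.321, 0.033], [0.302, -0.846, -0.44], [-0.114, 0.426, -0.897]]
force: [-0.4, 0.6, 0.5]
opening: 0.002
```

{"op": "arm_command", "data": {
  "plan": [
    {"claw": 0,"dx": -50,"dy": 90,"dz": -40,"twist": 0},
    {"claw": 0,"dx": -50,"dy": 90,"dz": -40,"twist": 0}
  ]
}}

```text
time_s: 7.85
position: [-0.0187, -0.9493, 0.5421]
tcp_rot: [[0.947, 0.32, 0.032], [0.297, -0.831, -0.471], [-0.125, 0.455, -0.882]]
force: [-0.0, 0.4, 0.1]
opening: 0.002
```

```bash
python3 st.py
```

```text
time_s 7.85
joint_positions [-100.185   42.5     12.52     6.623   97.486 -116.853]
position [-0.019 -0.949  0.542]
tcp_rot [[ 0.947  0.32   0.032]
 [ 0.297 -0.831 -0.471]
 [-0.125  0.455 -0.882]]
force [-0.015  0.401  0.087]
moment [ 0.194  0.091 -0.028]
opening 0.0017286633462568438
TCP in stand(mm) [ 764.848 -544.01   542.142]
tool axes in stand
 [[-0.275  0.838  0.471]
 [ 0.953  0.301  0.021]
 [-0.125  0.455 -0.882]]
```

```bash
python3 to.py .35 -.45 .5;python3 to.py .5 -.1 .42
```

```text
world [ -18.68 -949.31  542.14] delta cm [36.87 49.93 -4.21] tool cm [ 50.25 -31.6  -18.63] dist 62.21041190788424 rows 14.91856400668687
world [ -18.68 -949.31  542.14] delta cm [ 51.87  84.93 -12.21] tool cm [ 75.83 -59.51 -27.58] dist 100.26357450826549 rows 24.044022663852633
```

{"op": "arm_command", "data": {
  "plan": [
    {"claw": 1,"dx": 3.3,"dy": -2.1,"dz": -1.2,"twist": 3},
    {"claw": 1,"dx": 6.6,"dy": -4.2,"dz": -2.4,"twist": 7},
    {"claw": 1,"dx": 9.9,"dy": -6.3,"dz": -3.6,"twist": 11},
    {"claw": 1,"dx": 13.2,"dy": -8.4,"dz": -4.8,"twist": 15},
    {"claw": 1,"dx": 16.5,"dy": -10.5,"dz": -6,"twist": 18},
    {"claw": 1,"dx": 19.8,"dy": -12.6,"dz": -7.2,"twist": 18},
    {"claw": 1,"dx": 23.1,"dy": -14.7,"dz": -8.4,"twist": 18},
    {"claw": 1,"dx": 26.4,"dy": -16.8,"dz": -9.6,"twist": 18}
  ]
}}

```text
time_s: 8.52
position: [0.1753, -0.6839, 0.5182]
tcp_rot: [[0.999, 0.012, 0.032], [0.026, -0.881, -0.472], [0.023, 0.473, -0.881]]
force: [1.3, -1.3, -0.3]
opening: 0.528
```

```bash
python3 st.py;python3 to.py .5 -.1 .42
```

```text
time_s 8.5167
joint_positions [-84.242  12.991  65.337  -0.924  73.444 -85.336]
position [ 0.175 -0.684  0.518]
tcp_rot [[ 0.999  0.012  0.032]
 [ 0.026 -0.881 -0.472]
 [ 0.023  0.473 -0.881]]
force [ 1.286 -1.272 -0.339]
moment [0.218 0.053 0.001]
opening 0.5283931358893196
TCP in stand(mm) [ 503.898 -344.028  518.24 ]
tool axes in stand
 [[-0.003  0.881  0.473]
 [ 1.    -0.008  0.021]
 [ 0.023  0.473 -0.881]]
world [ 175.29 -683.86  518.24] delta cm [32.47 58.39 -9.82] tool cm [ 33.72 -55.71 -17.87] dist 67.52650186970112 rows 16.193405724148953
```

{"op": "arm_command", "data": {
  "plan": [
    {"claw": 1,"dx": 2,"dy": -3.4,"dz": -1.1,"twist": 0},
    {"claw": 1,"dx": 4,"dy": -6.8,"dz": -2.2,"twist": 0},
    {"claw": 1,"dx": 6,"dy": -10.2,"dz": -3.3,"twist": 0},
    {"claw": 1,"dx": 8,"dy": -13.6,"dz": -4.4,"twist": 0},
    {"claw": 1,"dx": 10,"dy": -17,"dz": -5.5,"twist": 0},
    {"claw": 1,"dx": 12,"dy": -20.4,"dz": -6.6,"twist": 0},
    {"claw": 1,"dx": 14,"dy": -23.8,"dz": -7.7,"twist": 0},
    {"claw": 1,"dx": 16,"dy": -27.2,"dz": -8.8,"twist": 0}
  ]
}}

```text
time_s: 9.18
position: [0.3294, -0.3966, 0.4716]
tcp_rot: [[0.999, 0.01, 0.033], [0.025, -0.88, -0.474], [0.024, 0.474, -0.88]]
force: [0.8, -0.7, 0.8]
opening: 0.996
```

```bash
python3 st.py;python3 to.py .53 .28 .3
```

```text
time_s 9.1833
joint_positions [-52.958  -1.552  88.672 -16.051  69.305 -51.476]
position [ 0.329 -0.397  0.472]
tcp_rot [[ 0.999  0.01   0.033]
 [ 0.025 -0.88  -0.474]
 [ 0.024  0.474 -0.88 ]]
force [ 0.837 -0.653  0.841]
moment [ 0.218  0.002 -0.035]
opening 0.9956384535637013
TCP in stand(mm) [ 220.23  -183.442  471.579]
tool axes in stand
 [[-0.002  0.88   0.474]
 [ 1.    -0.01   0.023]
 [ 0.024  0.474 -0.88 ]]
world [ 329.35 -396.6   471.58] delta cm [ 20.06  67.66 -17.16] tool cm [ 21.32 -67.5  -16.27] dist 72.62816390957802 rows 17.416825877596647
```

{"op": "arm_command", "data": {
  "plan": [
    {"claw": 1,"dx": 1.2,"dy": -3.4,"dz": -1.8,"twist": 0},
    {"claw": 1,"dx": 2.4,"dy": -6.8,"dz": -3.6,"twist": 0},
    {"claw": 1,"dx": 3.6,"dy": -10.2,"dz": -5.4,"twist": 0},
    {"claw": 1,"dx": 4.8,"dy": -13.6,"dz": -7.2,"twist": 0},
    {"claw": 1,"dx": 6,"dy": -17,"dz": -9,"twist": 0},
    {"claw": 1,"dx": 7.2,"dy": -20.4,"dz": -10.8,"twist": 0},
    {"claw": 1,"dx": 8.4,"dy": -23.8,"dz": -12.6,"twist": 0},
    {"claw": 1,"dx": 9.6,"dy": -27.2,"dz": -14.4,"twist": 0}
  ]
}}

```text
time_s: 9.85
position: [0.4176, -0.0844, 0.4727]
tcp_rot: [[0.999, 0.009, 0.036], [0.025, -0.88, -0.474], [0.027, 0.474, -0.88]]
force: [1.0, -1.2, 0.1]
opening: 0.999
```

{"op": "arm_command", "data": {
  "plan": [
    {"claw": 1,"dx": 1.2,"dy": -3.4,"dz": -1.8,"twist": 0},
    {"claw": 1,"dx": 2.4,"dy": -6.8,"dz": -3.6,"twist": 0},
    {"claw": 1,"dx": 3.6,"dy": -10.2,"dz": -5.4,"twist": 0},
    {"claw": 1,"dx": 4.8,"dy": -13.6,"dz": -7.2,"twist": 0},
    {"claw": 1,"dx": 6,"dy": -17,"dz": -9,"twist": 0},
    {"claw": 1,"dx": 7.2,"dy": -20.4,"dz": -10.8,"twist": 0},
    {"claw": 1,"dx": 8.4,"dy": -23.8,"dz": -12.6,"twist": 0},
    {"claw": 1,"dx": 9.6,"dy": -27.2,"dz": -14.4,"twist": 0}
  ]
}}

```text
time_s: 10.52
position: [0.5058, 0.2279, 0.4737]
tcp_rot: [[0.999, 0.01, 0.038], [0.026, -0.881, -0.473], [0.029, 0.473, -0.88]]
force: [0.9, 0.1, -0.1]
opening: 1.0
```

```bash
python3 st.py;python3 to.py -440 30 120 s; python3 - <<'E'
from h import *
S,im=snap("scene","scene3"); D,im2=snap("side","side3"); snap("wrist","wrist3")
cv2.imwrite("pics/both3.png",np.hstack([im[80:340,130:400],im2[60:320,130:400]]))
E
```

```text
time_s 10.5167
joint_positions [ 27.915  21.168  59.996 -27.357 108.729  20.164]
position [0.506 0.228 0.474]
tcp_rot [[ 0.999  0.01   0.038]
 [ 0.026 -0.881 -0.473]
 [ 0.029  0.473 -0.88 ]]
force [ 0.895  0.054 -0.06 ]
moment [0.158 0.078 0.011]
opening 0.9996971433311131
TCP in stand(mm) [-400.054    7.215  473.705]
tool axes in stand
 [[-0.003  0.881  0.473]
 [ 1.    -0.011  0.027]
 [ 0.029  0.473 -0.88 ]]
world [505.79 227.88 473.7 ] delta cm [  2.19   4.05 -35.37] tool cm [  1.28 -20.28  29.31] dist 35.668165287128836 rows 8.55351685542658
```

View pics/both3.png

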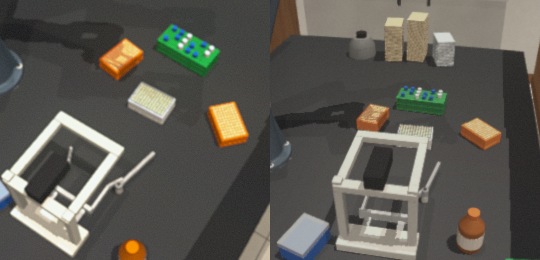

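View pics/wrist3.png

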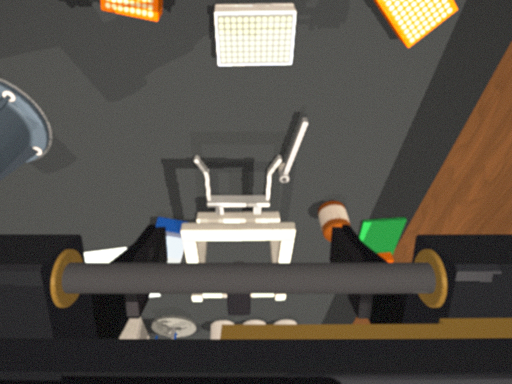

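```bash
python3 - <<'E'
from h import *
s=bot.read_state()
for n in("scene","side"): print(n,proj(cam(n),s['position']),proj(cam(n),s['position']-s['tcp_rot'][:,2]*.1))
C=cam("wrist"); p=np.load("stand.npy"); q=np.load("plate.npy")
def loc(p,L):
    c,sn=np.cos(p[2]),np.sin(p[2]);R=np.array([[c,-sn,0],[sn,c,0],[0,0,1]]);return (R@np.array(L).T).T+[p[0],p[1],0]
im=cv2.imread("pics/wrist3.png")
a=p[3]
pts=[loc(q,[(x,y,.044) for x in(-.043,.043) for y in(-.064,.064)]),loc(p,[(-.085,-.105,.222),(-.085,.105,.222),(-.052,.105,.042),(-.052-.15*np.sin(a),.105-.15*np.cos(a),.042),(-.043,-.07,.018),(-.043,.07,.018),(-.086,.09,.018),(-.086,-.09,.018),(.044,.078,.03),(.044,-.078,.03)])]
for P,c in zip(pts,[(0,0,255),(255,0,255)]):
    for u in proj(C,P): cv2.circle(im,tuple(u.round().astype(int)),2,c,-1)
cv2.imwrite("pics/ovw3.png",cv2.resize(im[:260,150:370],None,fx=3,fy=2.3))
E
```

```text
scene [[288.70454625  70.12015352]] [[299.74359631  30.74825032]]
side [[271.14117684  74.70090098]] [[272.75769618  43.63137768]]
```

View pics/ovw3.png

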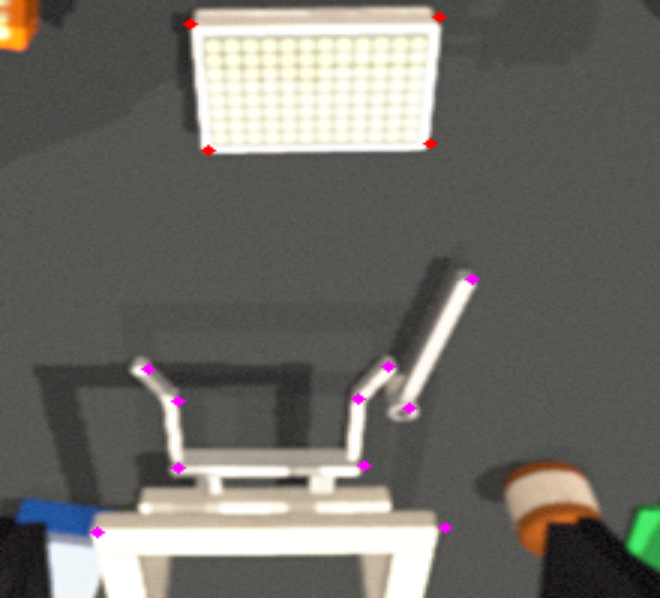

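View pics/scene3.png

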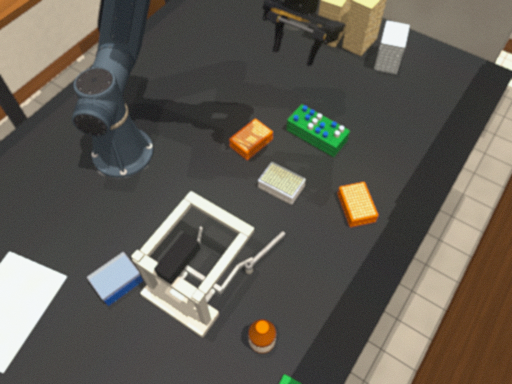

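```bash
python3 to.py -435 28 60 s
```

```text
world [506.31 228.14 471.76] delta cm [  1.95   3.51 -41.18] tool cm [  0.98 -22.59  34.64] dist 41.37102657522552 rows 9.921109490461756
```

```bash
python3 - <<'E'
from h import *
C=cam("scene"); print(unproj(C,[[288,129],[333,155],[348,140]],[0,0,0]))
E
```

```text
[[0.41965002 0.40664217 0.        ]
 [0.60940579 0.39599349 0.        ]
 [0.62103346 0.48248327 0.        ]]
```

{"op": "arm_command", "data": {
  "plan": [
    {"claw": 1,"dx": 0.1,"dy": -2.2,"dz": 3.4,"twist": 0},
    {"claw": 1,"dx": 0.2,"dy": -4.4,"dz": 6.8,"twist": 0},
    {"claw": 1,"dx": 0.4,"dy": -6.6,"dz": 10.2,"twist": 0},
    {"claw": 1,"dx": 0.5,"dy": -8.8,"dz": 13.6,"twist": 0},
    {"claw": 1,"dx": 0.6,"dy": -11,"dz": 17,"twist": 0},
    {"claw": 1,"dx": 0.7,"dy": -13.2,"dz": 20.4,"twist": 0},
    {"claw": 1,"dx": 0.8,"dy": -15.4,"dz": 23.8,"twist": 0},
    {"claw": 1,"dx": 0.9,"dy": -17.6,"dz": 27,"twist": 0}
  ]
}}

```text
time_s: 11.33
position: [0.5228, 0.2541, 0.1504]
tcp_rot: [[0.999, 0.011, 0.037], [0.027, -0.881, -0.473], [0.027, 0.473, -0.88]]
force: [0.3, 0.3, 0.0]
opening: 0.996
```

```bash
python3 st.py; python3 to.py -435 28 40 s; python3 - <<'E'
from h import *
S,im=snap("scene","scene4"); D,im2=snap("side","side4")
cv2.imwrite("pics/both4.png",np.hstack([cv2.resize(im[60:220,200:390],None,fx=2,fy=2),cv2.resize(im2[60:220,190:380],None,fx=2,fy=2)]))
E
```

```text
time_s 11.3333
joint_positions [ 29.258  37.944  81.369 -26.458  75.074  38.27 ]
position [0.523 0.254 0.15 ]
tcp_rot [[ 0.999  0.011  0.037]
 [ 0.027 -0.881 -0.473]
 [ 0.027  0.473 -0.88 ]]
force [0.334 0.338 0.001]
moment [ 0.172  0.032 -0.027]
opening 0.9963710699279369
TCP in stand(mm) [-425.87    24.839  150.425]
tool axes in stand
 [[-0.005  0.881  0.474]
 [ 1.    -0.009  0.026]
 [ 0.027  0.473 -0.88 ]]
world [522.82 254.09 150.42] delta cm [  0.3    0.92 -11.04] tool cm [ 0.02 -6.04  9.3 ] dist 11.084633751835744 rows 2.6581855519989794
```

View pics/both4.png

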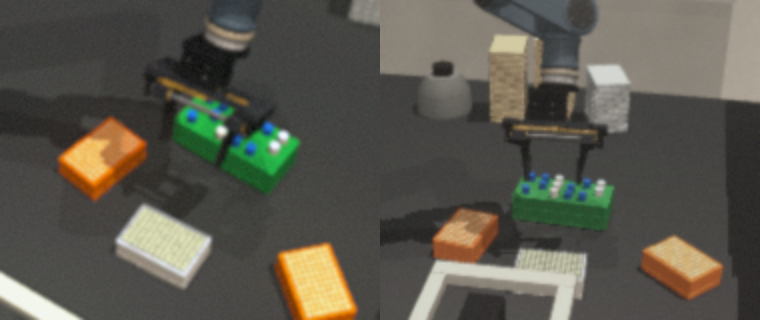

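{"op": "arm_command", "data": {
  "plan": [
    {"claw": 1,"dx": 0,"dy": -2,"dz": 3.1,"twist": 0},
    {"claw": 1,"dx": 0,"dy": -4,"dz": 6.2,"twist": 0},
    {"claw": 1,"dx": 0,"dy": -6,"dz": 9.3,"twist": 0},
    {"claw": 1,"dx": 0,"dy": -6,"dz": 9.3,"twist": 0},
    {"claw": 1,"dx": 0,"dy": -6,"dz": 9.3,"twist": 0}
  ]
}}

```text
time_s: 11.85
position: [0.5202, 0.2597, 0.0364]
tcp_rot: [[1.0, 0.018, 0.024], [0.027, -0.877, -0.48], [0.012, 0.48, -0.877]]
force: [-0.2, 0.7, 1.2]
opening: 1.001
```

```bash
python3 st.py; python3 to.py -435 28 8 s; python3 - <<'E'
from h import *
S,im=snap("scene","scene5"); D,im2=snap("side","side5")
cv2.imwrite("pics/both5.png",np.hstack([cv2.resize(im[90:220,220:350],None,fx=3,fy=3),cv2.resize(im2[90:220,220:350],None,fx=3,fy=3)]))
E
```

```text
time_s 11.85
joint_positions [ 29.798  47.209  83.556 -27.986  65.936  43.794]
position [0.52  0.26  0.036]
tcp_rot [[ 1.     0.018  0.024]
 [ 0.027 -0.877 -0.48 ]
 [ 0.012  0.48  -0.877]]
force [-0.244  0.681  1.227]
moment [ 0.206  0.015 -0.021]
opening 1.0010569674947962
TCP in stand(mm) [-431.499   22.312   36.398]
tool axes in stand
 [[-0.004  0.877  0.48 ]
 [ 1.    -0.002  0.013]
 [ 0.012  0.48  -0.877]]
world [520.17 259.66  36.4 ] delta cm [ 0.56  0.36 -2.84] tool cm [ 0.53 -1.67  2.33] dist 2.917327451359064 rows 0.6995989091988163
```

View pics/both5.png

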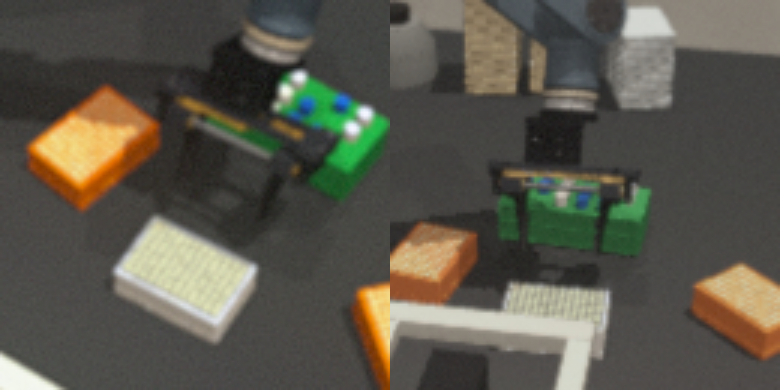

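```bash
python3 - <<'E'
from h import *
a=cv2.imread("pics/side3.png");b=cv2.imread("pics/side5.png")
cv2.imwrite("pics/rk.png",np.hstack([cv2.resize(i[130:190,240:320],None,fx=4.5,fy=4.5) for i in(a,b)]))
s=bot.read_state();print(proj(cam("scene"),s['position']),proj(cam("side"),s['position']))
E
```

```text
[[291.47575073 163.44788876]] [[275.28874899 181.5199705 ]]
```

View pics/rk.png

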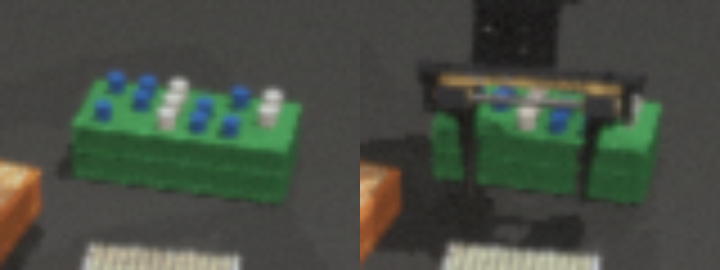

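{"op": "arm_command", "data": {
  "plan": [
    {"claw": 1,"dx": 0.3,"dy": -0.5,"dz": 0.7,"twist": 0},
    {"claw": 1,"dx": 0.5,"dy": -1,"dz": 1.4,"twist": 0},
    {"claw": 1,"dx": 0.5,"dy": -1,"dz": 1.4,"twist": 0}
  ]
}}

```text
time_s: 12.2
position: [0.5291, 0.264, 0.023]
tcp_rot: [[0.999, 0.014, 0.032], [0.027, -0.88, -0.475], [0.022, 0.476, -0.879]]
force: [-0.4, 0.6, 0.6]
opening: 1.0
```

```bash
python3 st.py
```

```text
time_s 12.2
joint_positions [ 29.732  48.607  82.666 -28.236  64.914  44.315]
position [0.529 0.264 0.023]
tcp_rot [[ 0.999  0.014  0.032]
 [ 0.027 -0.88  -0.475]
 [ 0.022  0.476 -0.879]]
force [-0.403  0.607  0.556]
moment [ 0.169  0.074 -0.017]
opening 1.0002388059107297
TCP in stand(mm) [-435.616   31.332   22.981]
tool axes in stand
 [[-0.004  0.88   0.476]
 [ 1.    -0.006  0.021]
 [ 0.022  0.476 -0.879]]
```

{"op": "arm_command", "data": {
  "plan": [
    {"claw": 1,"dx": 0,"dy": -0.4,"dz": 0.8,"twist": 0},
    {"claw": 1,"dx": 0,"dy": -0.8,"dz": 1.5,"twist": 0},
    {"claw": 1,"dx": 0,"dy": -0.8,"dz": 1.5,"twist": 0}
  ]
}}

```text
time_s: 12.45
position: [0.5283, 0.2633, 0.0042]
tcp_rot: [[0.999, 0.015, 0.03], [0.027, -0.879, -0.476], [0.019, 0.477, -0.879]]
force: [-0.4, 0.2, -0.8]
opening: 1.001
```

```bash
python3 st.py; python3 to.py -380 26 10 s;  python3 - <<'E'
from h import *
S,im=snap("scene","scene6"); D,im2=snap("side","side6")
cv2.imwrite("pics/both6.png",np.hstack([cv2.resize(im[130:210,250:330],None,fx=5,fy=5),cv2.resize(im2[130:210,240:320],None,fx=5,fy=5)]))
E
```

```text
time_s 12.45
joint_positions [ 29.705  50.188  82.853 -28.587  63.5    45.136]
position [0.528 0.263 0.004]
tcp_rot [[ 0.999  0.015  0.03 ]
 [ 0.027 -0.879 -0.476]
 [ 0.019  0.477 -0.879]]
force [-0.372  0.182 -0.763]
moment [ 0.274  0.057 -0.004]
opening 1.0005665863832682
TCP in stand(mm) [-434.961   30.509    4.232]
tool axes in stand
 [[-0.004  0.879  0.477]
 [ 1.    -0.005  0.019]
 [ 0.019  0.477 -0.879]]
world [528.28 263.31   4.23] delta cm [-0.33 -5.5   0.58] tool cm [-0.46  5.11  2.1 ] dist 5.544603489530745 rows 1.3296411245877087
```

View pics/both6.png

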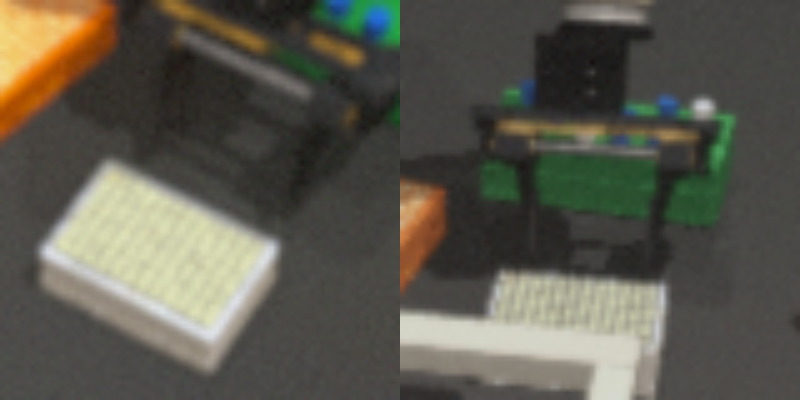

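{"op": "arm_command", "data": {
  "plan": [
    {"claw": 1,"dx": 0,"dy": -0.2,"dz": 0.35,"twist": 0},
    {"claw": 1,"dx": 0,"dy": -0.2,"dz": 0.35,"twist": 0}
  ]
}}

```text
time_s: 12.72
position: [0.5284, 0.2634, 0.0004]
tcp_rot: [[0.999, 0.015, 0.03], [0.027, -0.879, -0.476], [0.019, 0.477, -0.879]]
force: [-0.3, 0.6, -0.2]
opening: 1.001
```

```bash
python3 st.py
```

```text
time_s 12.7167
joint_positions [ 29.718  50.534  82.841 -28.679  63.229  45.316]
position [0.528 0.263 0.   ]
tcp_rot [[ 0.999  0.015  0.03 ]
 [ 0.027 -0.879 -0.476]
 [ 0.019  0.477 -0.879]]
force [-0.299  0.614 -0.169]
moment [0.205 0.031 0.043]
opening 1.0008397699897837
TCP in stand(mm) [-435.059   30.601    0.352]
tool axes in stand
 [[-0.004  0.879  0.477]
 [ 1.    -0.005  0.019]
 [ 0.019  0.477 -0.879]]
```

{"op": "arm_command", "data": {
  "plan": [
    {"claw": 1,"dx": 0,"dy": -0.2,"dz": 0.35,"twist": 0},
    {"claw": 1,"dx": 0,"dy": -0.2,"dz": 0.35,"twist": 0}
  ]
}}

```text
time_s: 12.88
position: [0.528, 0.2634, -0.0044]
tcp_rot: [[0.999, 0.015, 0.029], [0.027, -0.879, -0.477], [0.018, 0.477, -0.879]]
force: [0.3, 0.0, 0.1]
opening: 0.997
```

{"op": "arm_command", "data": {
  "plan": [
    {"claw": 1,"dx": 0,"dy": -0.2,"dz": 0.4,"twist": 0},
    {"claw": 1,"dx": 0,"dy": -0.2,"dz": 0.4,"twist": 0}
  ]
}}

```text
time_s: 13.05
position: [0.5275, 0.2629, -0.0097]
tcp_rot: [[0.999, 0.016, 0.027], [0.027, -0.878, -0.477], [0.017, 0.478, -0.878]]
force: [0.1, -0.1, -0.1]
opening: 1.0
```

```bash
python3 st.py;python3 - <<'E'
from h import *
D,im2=snap("side","side7")
cv2.imwrite("pics/s7.png",cv2.resize(im2[130:210,240:320],None,fx=7,fy=7,interpolation=cv2.INTER_CUBIC))
E
```

```text
time_s 13.05
joint_positions [ 29.707  51.395  82.922 -28.857  62.516  45.737]
position [ 0.528  0.263 -0.01 ]
tcp_rot [[ 0.999  0.016  0.027]
 [ 0.027 -0.878 -0.477]
 [ 0.017  0.478 -0.878]]
force [ 0.092 -0.111 -0.08 ]
moment [0.194 0.068 0.005]
opening 1.0000667069121503
TCP in stand(mm) [-434.601   29.758   -9.734]
tool axes in stand
 [[-0.004  0.878  0.478]
 [ 1.    -0.004  0.017]
 [ 0.017  0.478 -0.878]]
```

View pics/s7.png

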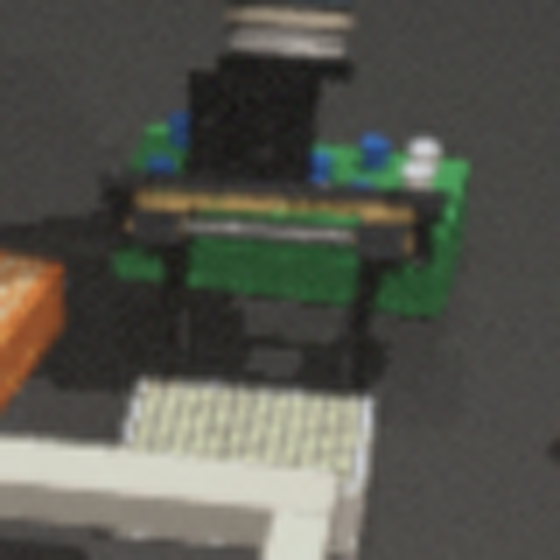

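{"op": "arm_command", "data": {
  "plan": [
    {"claw": 1,"dx": 0,"dy": 1.32,"dz": 0.72,"twist": 0},
    {"claw": 1,"dx": 0,"dy": 2.63,"dz": 1.43,"twist": 0},
    {"claw": 1,"dx": -0.1,"dy": 3.95,"dz": 2.15,"twist": 0},
    {"claw": 1,"dx": -0.2,"dy": 5.27,"dz": 2.87,"twist": 0},
    {"claw": 1,"dx": -0.4,"dy": 7.02,"dz": 3.82,"twist": 0},
    {"claw": 1,"dx": -0.6,"dy": 8.78,"dz": 4.78,"twist": 0},
    {"claw": 1,"dx": -0.8,"dy": 10.5,"dz": 5.74,"twist": 0},
    {"claw": 1,"dx": -1.0,"dy": 12.3,"dz": 6.7,"twist": 0}
  ]
}}

```text
time_s: 13.77
position: [0.5218, 0.1219, -0.0095]
tcp_rot: [[0.999, 0.015, 0.029], [0.027, -0.879, -0.476], [0.018, 0.477, -0.879]]
force: [0.0, 0.7, -0.4]
opening: 1.005
```

```bash
python3 st.py; python3 - <<'E'
from h import *
S,im=snap("scene","scene8"); C,iw=snap("wrist","wrist8")
crop(im,215,130,330,250,6,"s8")
E
```

```text
time_s 13.7667
joint_positions [ 17.905  47.715  96.124 -36.93   50.246  44.164]
position [ 0.522  0.122 -0.009]
tcp_rot [[ 0.999  0.015  0.029]
 [ 0.027 -0.879 -0.476]
 [ 0.018  0.477 -0.879]]
force [ 0.029  0.692 -0.423]
moment [0.42  0.028 0.057]
opening 1.0051475933243579
TCP in stand(mm) [-293.751   20.829   -9.474]
tool axes in stand
 [[-0.004  0.879  0.477]
 [ 1.    -0.005  0.018]
 [ 0.018  0.477 -0.879]]
```

View pics/s8.png

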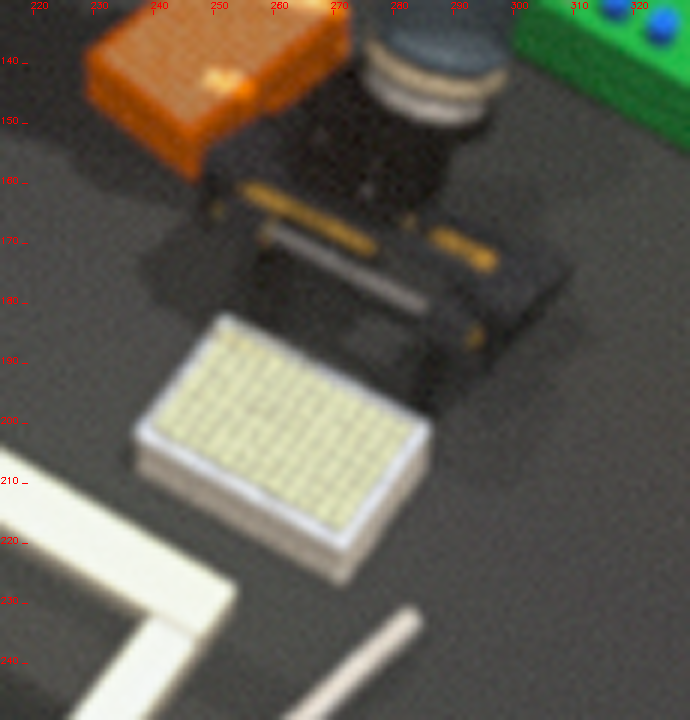

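View pics/wrist8.png

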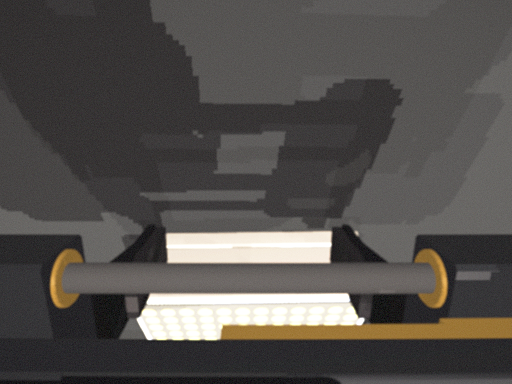

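```bash
cat > pf.py <<'E'
from fit import *
def run(S,pts,x0):
    h=.044; L=[(-.043,-.064,h),(.043,-.064,h),(.043,.064,h),(-.043,.064,h),(.043,.064,0)]
    q,r=fitpose([(S,px,l) for px,l in zip(pts,L) if px],x0); p=np.load("stand.npy")
    c,s=np.cos(p[2]),np.sin(p[2]); R=np.array([[c,-s],[s,c]])
    print("plate in stand mm",1000*R.T@(q[:2]-p[:2]),"yaw",np.degrees(q[2]-p[2]),"res",abs(r).max())
E
python3 - <<'E'
from pf import *
f=lambda x,y:(215+x/6-.5,130+y/6-.5)
run(cam("scene"),[f(223,316),f(135,434),f(345,545),f(432,428),f(342,584)],[.52,.1,-1.55])
E
```

```text
plate in stand mm [-255.71858956   20.7984489 ] yaw 0.6582692737624121 res 0.6111513250783673
```

{"op": "arm_command", "data": {
  "plan": [
    {"claw": 1,"dx": -0.2,"dy": 1.32,"dz": 0.72,"twist": 0},
    {"claw": 1,"dx": -0.45,"dy": 2.64,"dz": 1.43,"twist": 0},
    {"claw": 1,"dx": -0.7,"dy": 3.96,"dz": 2.15,"twist": 0},
    {"claw": 1,"dx": -0.95,"dy": 5.27,"dz": 2.86,"twist": 0},
    {"claw": 1,"dx": -1.2,"dy": 6.59,"dz": 3.58,"twist": 0},
    {"claw": 1,"dx": -1.5,"dy": 7.91,"dz": 4.29,"twist": 0},
    {"claw": 1,"dx": -1.75,"dy": 9.23,"dz": 5.0,"twist": 0},
    {"claw": 1,"dx": -2.0,"dy": 10.5,"dz": 5.72,"twist": 0}
  ]
}}

```text
time_s: 14.53
position: [0.5032, -0.0009, -0.0095]
tcp_rot: [[1.0, 0.014, 0.025], [0.024, -0.878, -0.478], [0.015, 0.478, -0.878]]
force: [0.4, 2.2, 0.5]
opening: 0.998
```

```bash
python3 st.py; python3 - <<'E'
from h import *
S,im=snap("scene","scene9"); D,i2=snap("side","side9")
crop(im,165,160,295,280,5.5,"s9"); crop(i2,190,160,320,290,5,"d9")
E
```

```text
time_s 14.5333
joint_positions [  5.591  45.742 105.713 -47.466  40.463  44.479]
position [ 0.503 -0.001 -0.009]
tcp_rot [[ 1.     0.014  0.025]
 [ 0.024 -0.878 -0.478]
 [ 0.015  0.478 -0.878]]
force [0.382 2.211 0.472]
moment [ 0.467 -0.044  0.045]
opening 0.9981872381748308
TCP in stand(mm) [-171.418   -0.588   -9.458]
tool axes in stand
 [[-0.001  0.878  0.478]
 [ 1.    -0.006  0.014]
 [ 0.015  0.478 -0.878]]
```

View pics/s9.png

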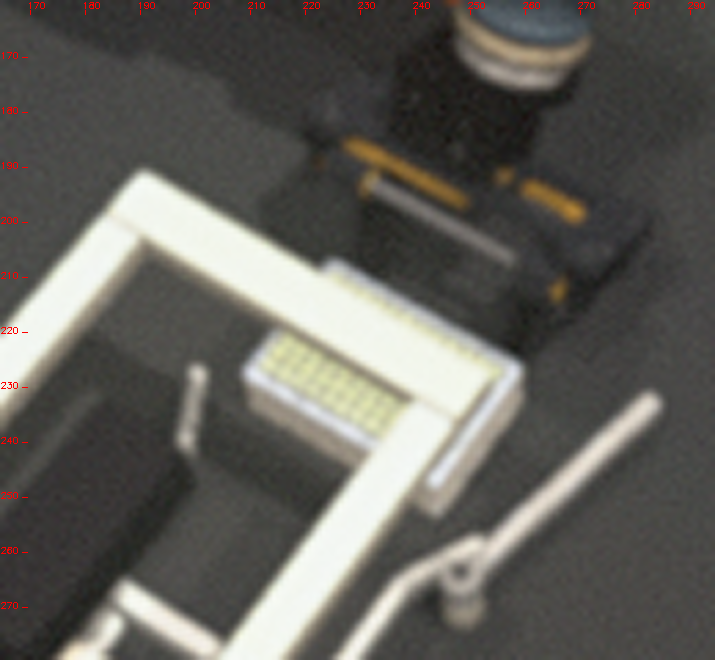

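View pics/d9.png

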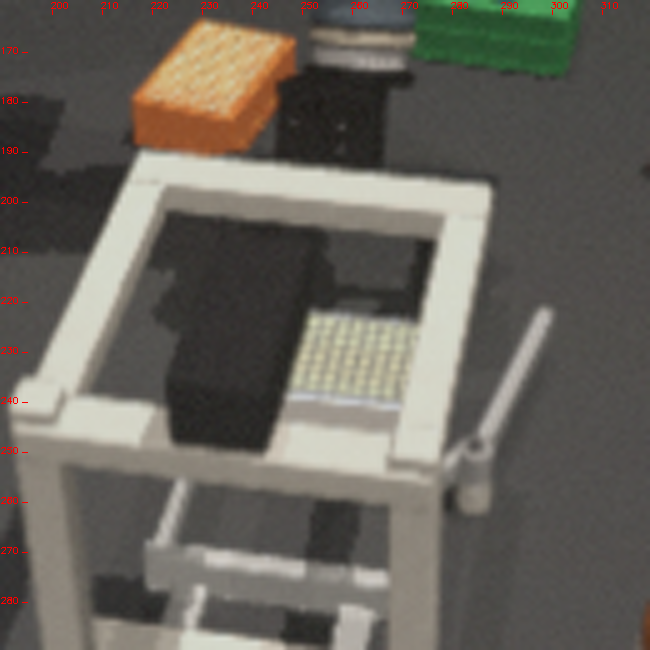

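```bash
python3 - <<'E'
from pf import *
f=lambda x,y:(165+x/5.5-.5,160+y/5.5-.5)
run(cam("scene"),[f(327,262),f(245,372),f(432,488),f(522,366),f(432,516)],[.51,-.03,-1.55])
S=cam("scene");p=np.load("stand.npy");c,sn=np.cos(p[2]),np.sin(p[2]);R=np.array([[c,-sn,0],[sn,c,0],[0,0,1]])
P=(R@np.array([(-.086,-.09,.018),(-.043,-.07,.018),(-.043,.07,.018),(-.086,.09,.018),(.044,-.078,.03),(.044,.078,.03),(-.052,.105,.042),(.047,.07,.018)]).T).T+[p[0],p[1],0]
print(((proj(S,P)+.5-[165,160])*5.5).round())
E
```

```text
plate in stand mm [-132.94667095   -1.90741913] yaw 0.04100301046646161 res 0.8498753330557918
[[206. 378.]
 [189. 454.]
 [398. 581.]
 [473. 537.]
 [ 78. 560.]
 [316. 711.]
 [461. 583.]
 [302. 715.]]
```

{"op": "arm_command", "data": {
  "plan": [
    {"claw": 1,"dx": 0,"dy": 1.23,"dz": 0.67,"twist": 0},
    {"claw": 1,"dx": 0.05,"dy": 2.46,"dz": 1.34,"twist": 0},
    {"claw": 1,"dx": 0.1,"dy": 3.69,"dz": 2.01,"twist": 0},
    {"claw": 1,"dx": 0.1,"dy": 4.92,"dz": 2.68,"twist": 0},
    {"claw": 1,"dx": 0.1,"dy": 6.15,"dz": 3.35,"twist": 0},
    {"claw": 1,"dx": 0.1,"dy": 7.38,"dz": 4.02,"twist": 0},
    {"claw": 1,"dx": 0.1,"dy": 8.6,"dz": 4.68,"twist": 0},
    {"claw": 1,"dx": 0.1,"dy": 9.6,"dz": 5.23,"twist": 0}
  ]
}}

```text
time_s: 15.3
position: [0.5057, -0.1115, -0.0093]
tcp_rot: [[1.0, 0.012, 0.022], [0.021, -0.878, -0.479], [0.014, 0.479, -0.878]]
force: [-0.4, 1.2, 0.3]
opening: 0.998
```

```bash
python3 st.py; python3 - <<'E'
from h import *
S,im=snap("scene","scene10"); D,i2=snap("side","side10")
crop(im,130,170,290,300,4.7,"s10"); crop(i2,190,160,320,290,5,"d10")
E
```

```text
time_s 15.3
joint_positions [ -7.113  45.296 108.525 -56.377  34.583  41.615]
position [ 0.506 -0.112 -0.009]
tcp_rot [[ 1.     0.012  0.022]
 [ 0.021 -0.878 -0.479]
 [ 0.014  0.479 -0.878]]
force [-0.362  1.215  0.321]
moment [ 0.417  0.01  -0.033]
opening 0.9984419114008151
TCP in stand(mm) [-60.757  -0.595  -9.278]
tool axes in stand
 [[ 0.002  0.878  0.479]
 [ 1.    -0.008  0.011]
 [ 0.014  0.479 -0.878]]
```

View pics/s10.png

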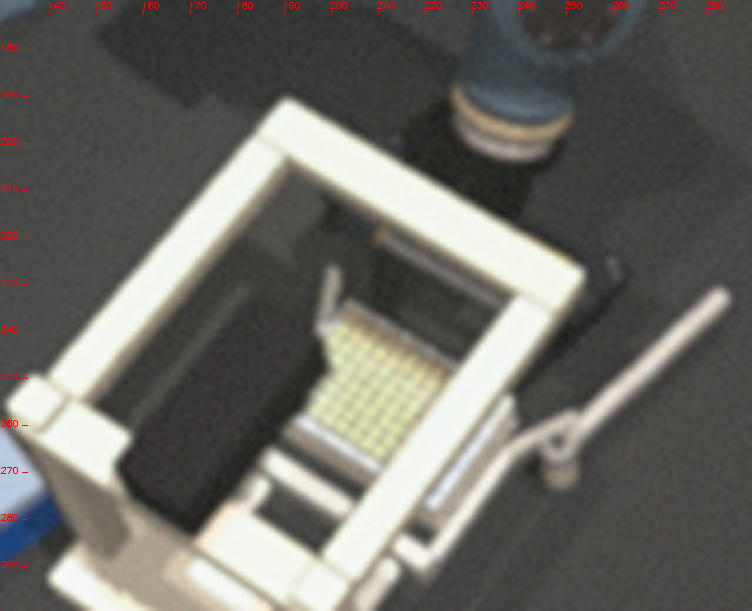

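View pics/d10.png

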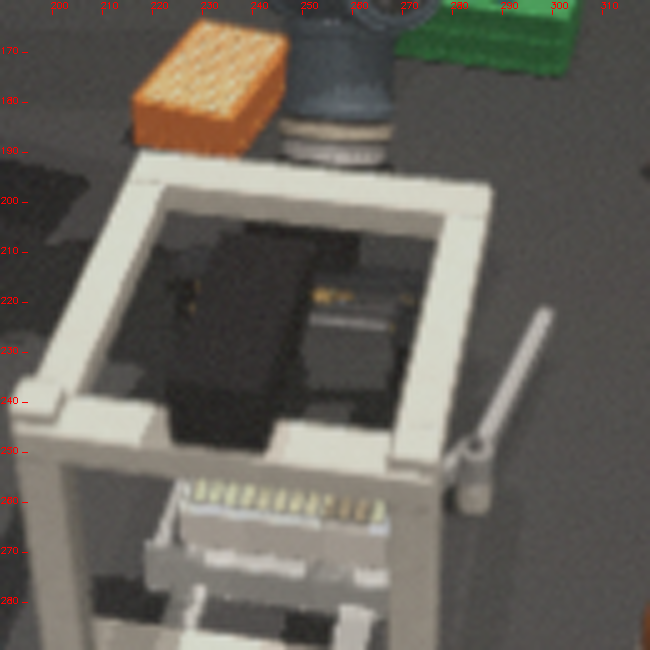

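{"op": "arm_command", "data": {
  "plan": [
    {"claw": 1,"dx": 0,"dy": 0.45,"dz": 0.24,"twist": 0},
    {"claw": 1,"dx": 0,"dy": 0.9,"dz": 0.48,"twist": 0},
    {"claw": 1,"dx": 0,"dy": 1.2,"dz": 0.66,"twist": 0},
    {"claw": 1,"dx": 0,"dy": 1.45,"dz": 0.79,"twist": 0},
    {"claw": 1,"dx": 0,"dy": 1.65,"dz": 0.9,"twist": 0},
    {"claw": 1,"dx": 0,"dy": 1.65,"dz": 0.9,"twist": 0}
  ]
}}

```text
time_s: 15.9
position: [0.5059, -0.1316, -0.009]
tcp_rot: [[1.0, 0.01, 0.021], [0.019, -0.877, -0.48], [0.013, 0.48, -0.877]]
force: [-0.1, 0.7, 0.4]
opening: 1.005
```

```bash
python3 st.py; python3 - <<'E'
from h import *
S,im=snap("scene","scene11"); D,i2=snap("side","side11")
crop(im,150,210,270,310,6,"s11"); crop(i2,190,190,310,290,6,"d11")
E
```

```text
time_s 15.9
joint_positions [ -9.397  45.267 108.666 -57.758  33.783  40.907]
position [ 0.506 -0.132 -0.009]
tcp_rot [[ 1.     0.01   0.021]
 [ 0.019 -0.877 -0.48 ]
 [ 0.013  0.48  -0.877]]
force [-0.117  0.737  0.353]
moment [0.315 0.06  0.002]
opening 1.0049148133124324
TCP in stand(mm) [-40.666  -0.922  -9.023]
tool axes in stand
 [[ 0.004  0.877  0.48 ]
 [ 1.    -0.01   0.01 ]
 [ 0.013  0.48  -0.877]]
```

View pics/s11.png

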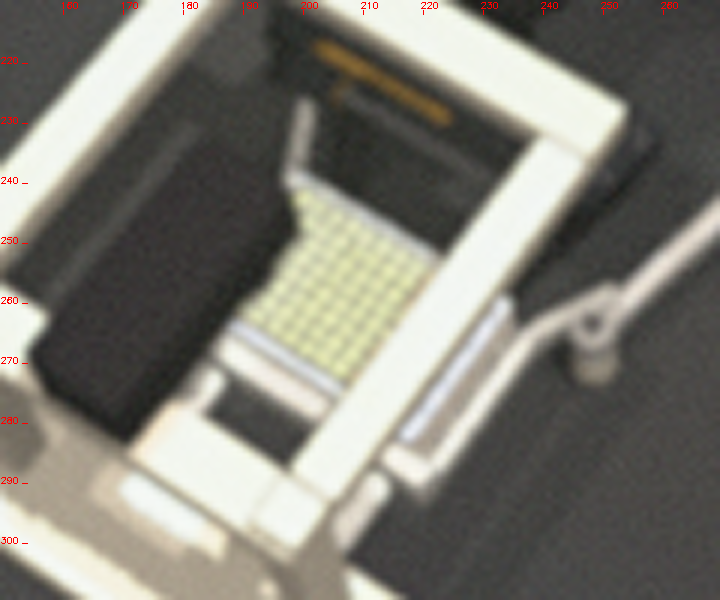

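View pics/d11.png

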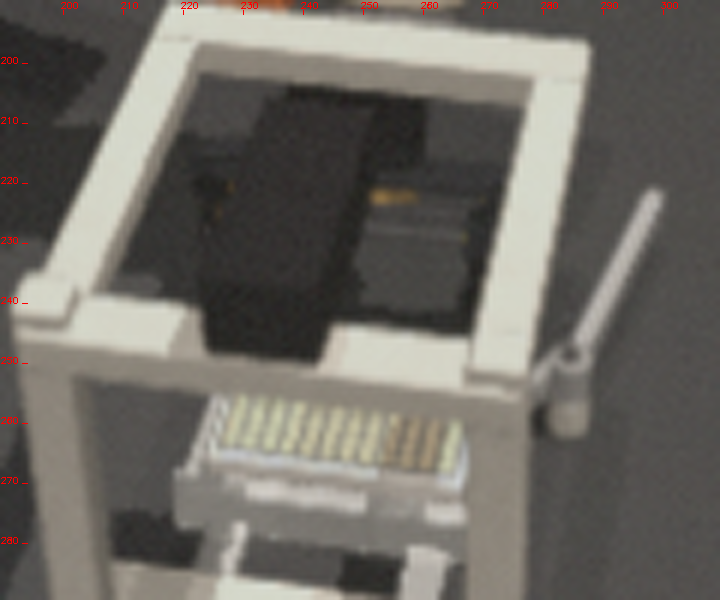

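{"op": "arm_command", "data": {
  "plan": [
    {"claw": 1,"dx": 0,"dy": 0.13,"dz": 0.07,"twist": 0},
    {"claw": 1,"dx": 0,"dy": 0.26,"dz": 0.14,"twist": 0},
    {"claw": 1,"dx": 0,"dy": 0.26,"dz": 0.14,"twist": 0}
  ]
}}

```text
time_s: 16.25
position: [0.5063, -0.1326, -0.0092]
tcp_rot: [[1.0, 0.01, 0.023], [0.019, -0.879, -0.477], [0.015, 0.478, -0.878]]
force: [0.5, 8.6, 2.1]
opening: 1.0
```

{"op": "arm_command", "data": {
  "plan": [
    {"claw": 1,"dx": 0,"dy": 0.13,"dz": 0.07,"twist": 0},
    {"claw": 1,"dx": 0,"dy": 0.18,"dz": 0.1,"twist": 0},
    {"claw": 1,"dx": 0,"dy": 0.18,"dz": 0.1,"twist": 0}
  ]
}}

```text
time_s: 16.5
position: [0.5064, -0.1326, -0.0093]
tcp_rot: [[1.0, 0.009, 0.025], [0.02, -0.88, -0.475], [0.017, 0.475, -0.88]]
force: [-1.0, 9.8, 3.9]
opening: 0.998
```

```bash
python3 st.py
```

```text
time_s 16.5
joint_positions [ -9.744  45.165 108.807 -57.793  33.223  40.733]
position [ 0.506 -0.133 -0.009]
tcp_rot [[ 1.     0.009  0.025]
 [ 0.02  -0.88  -0.475]
 [ 0.017  0.475 -0.88 ]]
force [-1.034  9.766  3.913]
moment [ 1.296  0.262 -0.171]
opening 0.9983162348807646
TCP in stand(mm) [-39.657  -0.399  -9.296]
tool axes in stand
 [[ 0.003  0.88   0.475]
 [ 1.    -0.011  0.014]
 [ 0.017  0.475 -0.88 ]]
```

{"op": "arm_command", "data": {
  "plan": [
    {"claw": 1,"dx": 0,"dy": -0.9,"dz": -0.49,"twist": 0},
    {"claw": 1,"dx": 0,"dy": -2.6,"dz": -1.4,"twist": 0},
    {"claw": 1,"dx": 0,"dy": -5.0,"dz": -2.7,"twist": 0},
    {"claw": 1,"dx": 0,"dy": -7.5,"dz": -4.05,"twist": 0},
    {"claw": 1,"dx": 0,"dy": -10,"dz": -5.5,"twist": 0},
    {"claw": 0,"dx": 0,"dy": -12.5,"dz": -7.2,"twist": 0},
    {"claw": 0,"dx": 0,"dy": -14.5,"dz": -9.5,"twist": 0},
    {"claw": 0,"dx": 0,"dy": -15.5,"dz": -12,"twist": 0}
  ]
}}

```text
time_s: 17.17
position: [0.5007, 0.0632, 0.0218]
tcp_rot: [[1.0, 0.012, 0.023], [0.021, -0.88, -0.475], [0.014, 0.475, -0.88]]
force: [1.0, -0.5, 0.2]
opening: 0.851
```

```bash
python3 st.py; python3 to.py -240 170 60 s; python3 - <<'E'
from h import *
S,im=snap("scene","scene12"); D,i2=snap("side","side12")
crop(im,150,200,270,300,6,"s12"); crop(i2,190,190,310,290,6,"d12")
E
```

```text
time_s 17.1667
joint_positions [ 12.493  42.918 102.372 -39.553  47.357  41.999]
position [0.501 0.063 0.022]
tcp_rot [[ 1.     0.012  0.023]
 [ 0.021 -0.88  -0.475]
 [ 0.014  0.475 -0.88 ]]
force [ 0.991 -0.535  0.223]
moment [0.204 0.005 0.02 ]
opening 0.8508856405960525
TCP in stand(mm) [-235.547   -1.592   21.813]
tool axes in stand
 [[ 0.001  0.88   0.475]
 [ 1.    -0.008  0.012]
 [ 0.014  0.475 -0.88 ]]
world [500.74  63.21  21.81] delta cm [17.14  0.84  3.82] tool cm [17.21  1.28 -3.37] dist 17.584647974994407 rows 4.216941960430313
```

View pics/s12.png

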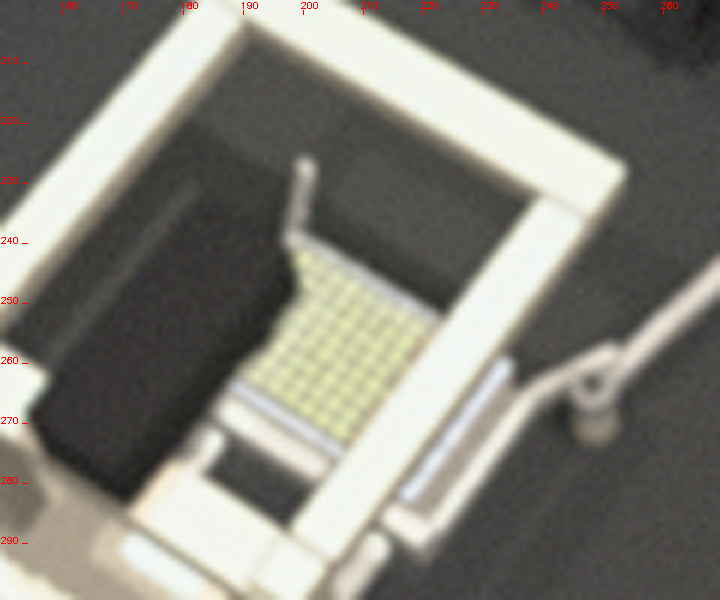

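View pics/d12.png

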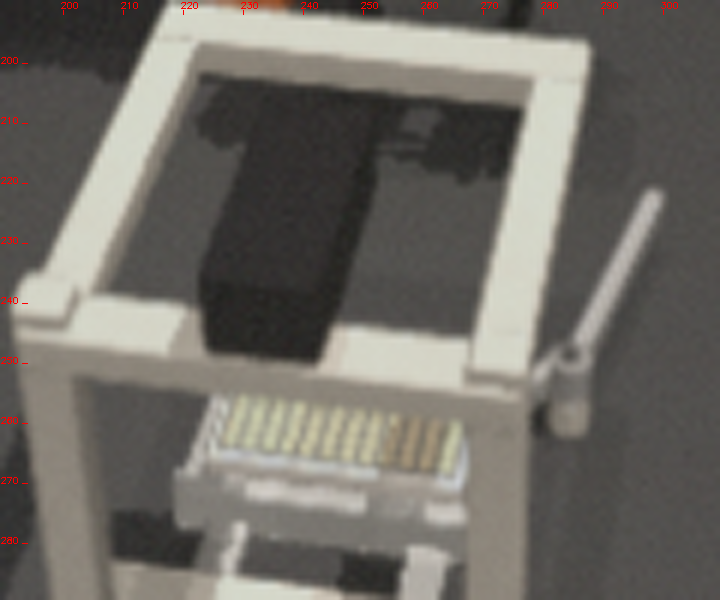

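```bash
python3 - <<'E'
from h import *
S=cam("scene");p=np.load("stand.npy");c,sn=np.cos(p[2]),np.sin(p[2]);R=np.array([[c,-sn,0],[sn,c,0],[0,0,1]])
f=lambda L:(proj(S,(R@np.array(L).T).T+[p[0],p[1],0])+.5-[150,200])*6
im=cv2.imread("pics/s12.png")
q=f([(-.043,-.064,.044),(-.043,.064,.044),(.043,.064,.044),(.043,-.064,.044)]).round().astype(int)
cv2.polylines(im,[q],True,(0,0,255),1); cv2.imwrite("pics/s12o.png",im)
E
```

```text
(no output)
```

View pics/s12o.png

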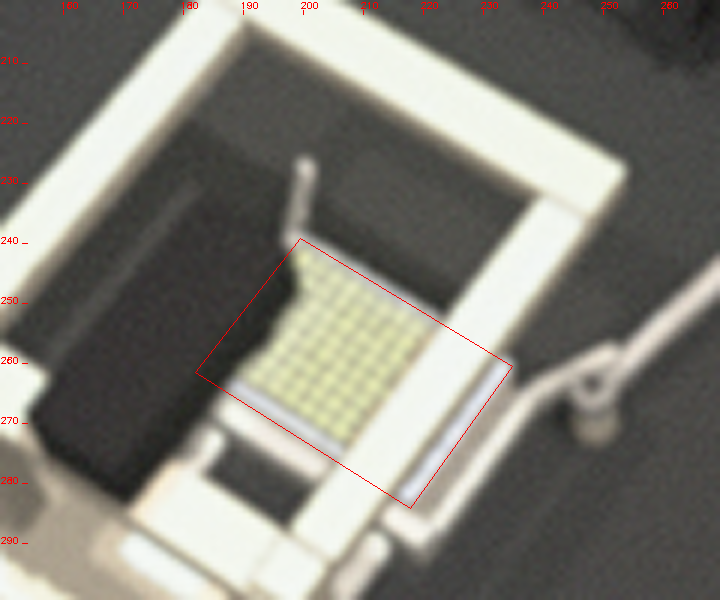

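{"op": "arm_command", "data": {
  "plan": [
    {"claw": 0,"dx": 0,"dy": 1.0,"dz": -2.5,"twist": 0},
    {"claw": 0,"dx": 3,"dy": 1.5,"dz": -3.4,"twist": 0},
    {"claw": 0,"dx": 6.5,"dy": 1.4,"dz": -3.4,"twist": 0},
    {"claw": 0,"dx": 10,"dy": 1.4,"dz": -3.4,"twist": 0},
    {"claw": 0,"dx": 13.5,"dy": 1.3,"dz": -3.4,"twist": 0},
    {"claw": 0,"dx": 17.2,"dy": 1.3,"dz": -3.4,"twist": 0},
    {"claw": 0,"dx": 17.2,"dy": 1.3,"dz": -3.4,"twist": 0}
  ]
}}

```text
time_s: 17.85
position: [0.6831, 0.0716, 0.0648]
tcp_rot: [[0.999, 0.006, 0.04], [0.024, -0.881, -0.473], [0.033, 0.474, -0.88]]
force: [0.7, 0.4, 0.1]
opening: 0.232
```

```bash
python3 st.py; python3 to.py -165 172 0 s
```

```text
time_s 17.85
joint_positions [ 10.005  47.586  75.594 -31.896  63.517  25.315]
position [0.683 0.072 0.065]
tcp_rot [[ 0.999  0.006  0.04 ]
 [ 0.024 -0.881 -0.473]
 [ 0.033  0.474 -0.88 ]]
force [0.652 0.381 0.127]
moment [0.205 0.017 0.044]
opening 0.23188805829628492
TCP in stand(mm) [-239.807  180.91    64.829]
tool axes in stand
 [[-0.001  0.881  0.474]
 [ 0.999 -0.015  0.029]
 [ 0.033  0.474 -0.88 ]]
world [683.1   71.64  64.83] delta cm [-0.72 -7.5  -6.48] tool cm [-1.11  3.53  9.22] dist 9.938917884560103 rows 2.3834335454580584
```

{"op": "arm_command", "data": {
  "plan": [
    {"claw": 0,"dx": -0.2,"dy": 1.2,"dz": 3,"twist": 0},
    {"claw": 0,"dx": -0.4,"dy": 2.4,"dz": 6,"twist": 0},
    {"claw": 0,"dx": -0.7,"dy": 3.5,"dz": 9.2,"twist": 0},
    {"claw": 0,"dx": -0.7,"dy": 3.5,"dz": 9.2,"twist": 0},
    {"claw": 0,"dx": -0.7,"dy": 3.5,"dz": 9.2,"twist": 0}
  ]
}}

```text
time_s: 18.27
position: [0.6772, -0.0055, -0.0023]
tcp_rot: [[0.999, 0.005, 0.033], [0.02, -0.88, -0.474], [0.027, 0.474, -0.88]]
force: [-0.5, 0.7, 0.8]
opening: 0.006
```

```bash
python3 st.py; python3 to.py -165 145 0 s; python3 - <<'E'
from h import *
S,im=snap("scene","scene13"); D,i2=snap("side","side13")
crop(im,200,150,330,280,5,"s13"); crop(i2,230,160,360,290,5,"d13")
E
```

```text
time_s 18.2667
joint_positions [  3.671  51.45   80.558 -36.087  53.776  26.157]
position [ 0.677 -0.006 -0.002]
tcp_rot [[ 0.999  0.005  0.033]
 [ 0.02  -0.88  -0.474]
 [ 0.027  0.474 -0.88 ]]
force [-0.539  0.707  0.792]
moment [0.208 0.065 0.019]
opening 0.0062650628584670414
TCP in stand(mm) [-162.793  173.288   -2.33 ]
tool axes in stand
 [[ 0.003  0.88   0.475]
 [ 1.    -0.015  0.022]
 [ 0.027  0.474 -0.88 ]]
world [677.24  -5.53  -2.33] delta cm [-2.83  0.16  0.23] tool cm [-2.82 -0.04 -0.37] dist 2.84695576614564 rows 0.682723205310705
```

View pics/s13.png

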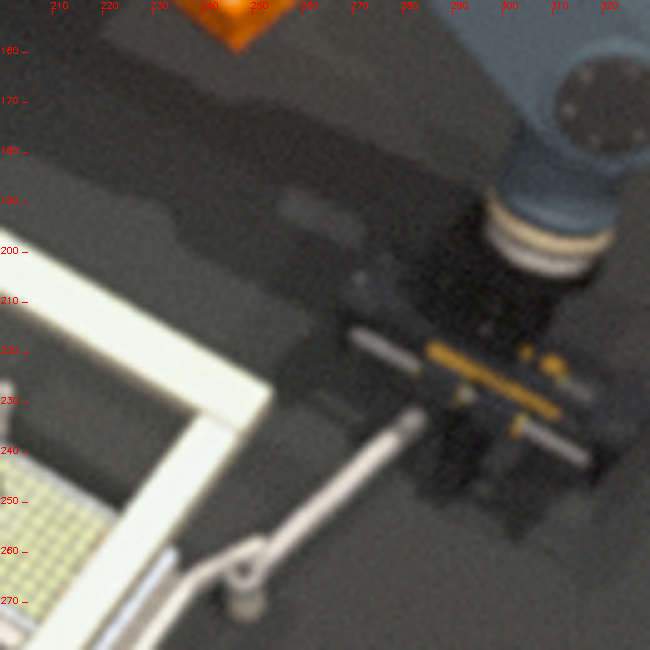

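View pics/d13.png

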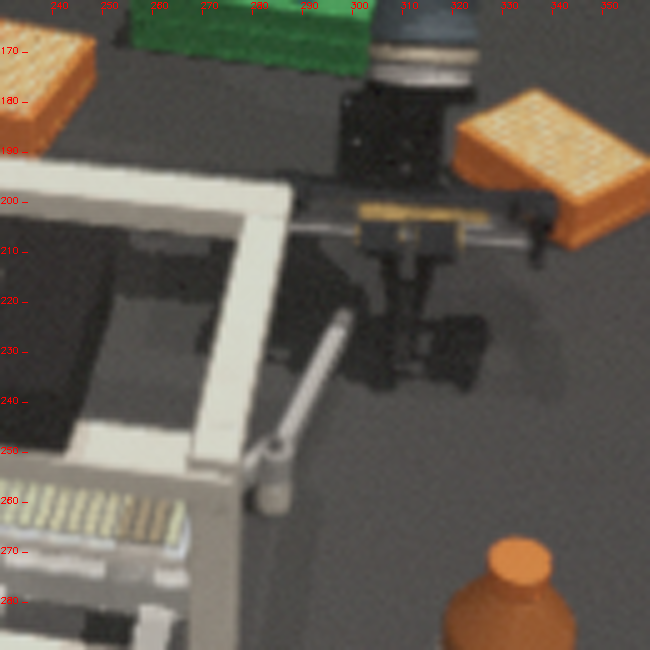

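```bash
cat > gp.py <<'E'
from h import *
import sys
s=bot.read_state();p=np.load("stand.npy");c,sn=np.cos(p[2]),np.sin(p[2]);R=np.array([[c,-sn,0],[sn,c,0],[0,0,1]])
prev=None
for d in [float(a) for a in sys.argv[2:]]:
    f=np.radians(d); r=float(sys.argv[1])
    D=np.array([-np.sin(f),-np.cos(f)]);n=np.array([-np.cos(f),np.sin(f)])
    C=np.array([-52,105])+r*D+n*(5+9*abs(n[0])+15*abs(n[1])); T=np.array([C[0]+13,C[1],-2])
    w=R@T/1000+[p[0],p[1],0]; t=s['tcp_rot'].T@(w-s['position'])*100
    print(d,T.round(0),"tool",t.round(2),"" if prev is None else round(np.linalg.norm(t-prev),1)); prev=t
E
python3 gp.py 118 102 95 88 80 72 64 56 48 40 32 24 16 8 0
```

```text
102.0 [-150.  151.   -2.] tool [-2.57  1.27  0.84] 
95.0 [-155.  136.   -2.] tool [-4.03  0.87  0.57] 1.5
88.0 [-158.  121.   -2.] tool [-5.51  0.64  0.39] 1.5
80.0 [-159.  106.   -2.] tool [-7.07  0.55  0.29] 1.6
72.0 [-158.   90.   -2.] tool [-8.67  0.65  0.28] 1.6
64.0 [-155.   73.   -2.] tool [-10.28   0.95   0.38] 1.6
56.0 [-149.   58.   -2.] tool [-11.86   1.46   0.6 ] 1.7
48.0 [-142.   43.   -2.] tool [-13.37   2.18   0.93] 1.7
40.0 [-131.   28.   -2.] tool [-14.78   3.1    1.37] 1.7
32.0 [-119.   16.   -2.] tool [-16.04   4.2    1.92] 1.8
24.0 [-105.    5.   -2.] tool [-17.11   5.48   2.56] 1.8
16.0 [-89.  -4.  -2.] tool [-17.97   6.91   3.3 ] 1.8
8.0 [-71. -10.  -2.] tool [-18.58   8.44   4.1 ] 1.8
0.0 [-53. -13.  -2.] tool [-18.92  10.06   4.96] 1.9
```

{"op": "arm_command", "data": {
  "plan": [
    {"claw": 0,"dx": -2.57,"dy": 1.0,"dz": 0.6,"twist": 0},
    {"claw": 0,"dx": -4.03,"dy": 0.87,"dz": 0.5,"twist": 0},
    {"claw": 0,"dx": -5.51,"dy": 0.64,"dz": 0.39,"twist": 0},
    {"claw": 0,"dx": -7.07,"dy": 0.55,"dz": 0.29,"twist": 0},
    {"claw": 0,"dx": -8.67,"dy": 0.65,"dz": 0.28,"twist": 0},
    {"claw": 0,"dx": -10.28,"dy": 0.95,"dz": 0.38,"twist": 0},
    {"claw": 0,"dx": -11.86,"dy": 1.46,"dz": 0.6,"twist": 0},
    {"claw": 0,"dx": -13.37,"dy": 2.18,"dz": 0.93,"twist": 0}
  ]
}}

```text
time_s: 19.03
position: [0.5488, -0.0281, -0.0004]
tcp_rot: [[0.999, 0.006, 0.047], [0.027, -0.881, -0.473], [0.038, 0.473, -0.88]]
force: [1.4, -0.2, 0.5]
opening: 0.004
```

```bash
python3 st.py; python3 gp.py 118 48 40 32 24 16 8 0; python3 - <<'E'
from h import *
S,im=snap("scene","scene14")
crop(im,190,170,310,290,5,"s14")
E
```

```text
time_s 19.0333
joint_positions [  2.127  45.513 101.417 -46.117  41.124  38.72 ]
position [ 0.549 -0.028 -0.   ]
tcp_rot [[ 0.999  0.006  0.047]
 [ 0.027 -0.881 -0.473]
 [ 0.038  0.473 -0.88 ]]
force [ 1.437 -0.19   0.478]
moment [ 0.148 -0.075  0.079]
opening 0.0035783937934705393
TCP in stand(mm) [-143.111   44.349   -0.358]
tool axes in stand
 [[-0.004  0.881  0.474]
 [ 0.999 -0.014  0.036]
 [ 0.038  0.473 -0.88 ]]
48.0 [-142.   43.   -2.] tool [-0.19  0.06  0.21] 
40.0 [-131.   28.   -2.] tool [-1.6   0.98  0.64] 1.7
32.0 [-119.   16.   -2.] tool [-2.87  2.09  1.19] 1.8
24.0 [-105.    5.   -2.] tool [-3.95  3.37  1.83] 1.8
16.0 [-89.  -4.  -2.] tool [-4.81  4.79  2.55] 1.8
8.0 [-71. -10.  -2.] tool [-5.43  6.33  3.35] 1.8
0.0 [-53. -13.  -2.] tool [-5.78  7.94  4.21] 1.9
```

View pics/s14.png

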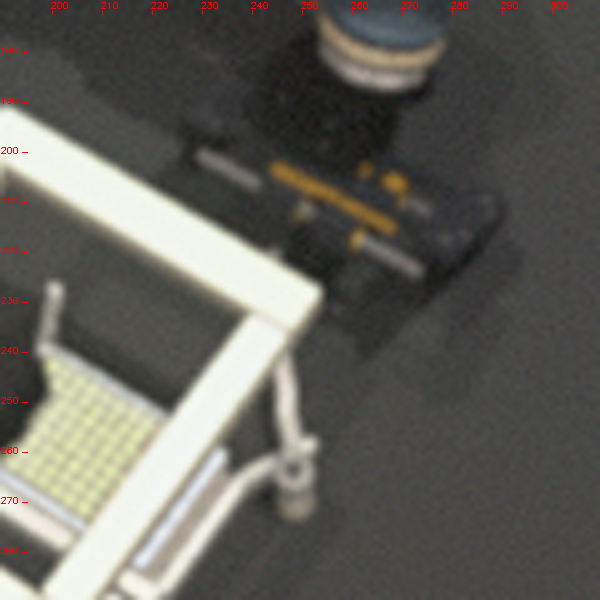

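Gate is following. I'll continue to near shut, more slowly at the end.

{"op": "arm_command", "data": {
  "plan": [
    {"claw": 0,"dx": -1.6,"dy": 0.98,"dz": 0.64,"twist": 0},
    {"claw": 0,"dx": -2.87,"dy": 2.09,"dz": 1.19,"twist": 0},
    {"claw": 0,"dx": -3.95,"dy": 3.37,"dz": 1.83,"twist": 0},
    {"claw": 0,"dx": -4.81,"dy": 4.79,"dz": 2.55,"twist": 0},
    {"claw": 0,"dx": -5.1,"dy": 5.6,"dz": 2.95,"twist": 0},
    {"claw": 0,"dx": -5.43,"dy": 6.33,"dz": 3.35,"twist": 0},
    {"claw": 0,"dx": -5.6,"dy": 6.9,"dz": 3.65,"twist": 0}
  ]
}}

```text
time_s: 19.67
position: [0.4909, -0.1097, -0.0011]
tcp_rot: [[0.999, 0.006, 0.041], [0.025, -0.88, -0.475], [0.033, 0.475, -0.879]]
force: [0.7, 0.3, -0.1]
opening: 0.009
```

```bash
python3 st.py; python3 gp.py 118 5 2 0; python3 - <<'E'
from h import *
S,im=snap("scene","scene15"); D,i2=snap("side","side15")
crop(im,170,180,290,290,5.5,"s15"); crop(i2,190,180,310,280,6,"d15")
E
```

```text
time_s 19.6667
joint_positions [ -7.389  43.837 111.542 -59.532  32.691  45.09 ]
position [ 0.491 -0.11  -0.001]
tcp_rot [[ 0.999  0.006  0.041]
 [ 0.025 -0.88  -0.475]
 [ 0.033  0.475 -0.879]]
force [ 0.675  0.328 -0.056]
moment [0.249 0.017 0.038]
opening 0.008617661403332443
TCP in stand(mm) [-62.933 -15.399  -1.102]
tool axes in stand
 [[-0.002  0.88   0.476]
 [ 0.999 -0.014  0.03 ]
 [ 0.033  0.475 -0.879]]
5.0 [-64. -11.  -2.] tool [ 0.41 -0.19  0.02] 
2.0 [-58. -12.  -2.] tool [0.29 0.42 0.34] 0.7
0.0 [-53. -13.  -2.] tool [0.23 0.83 0.56] 0.5
```

View pics/s15.png

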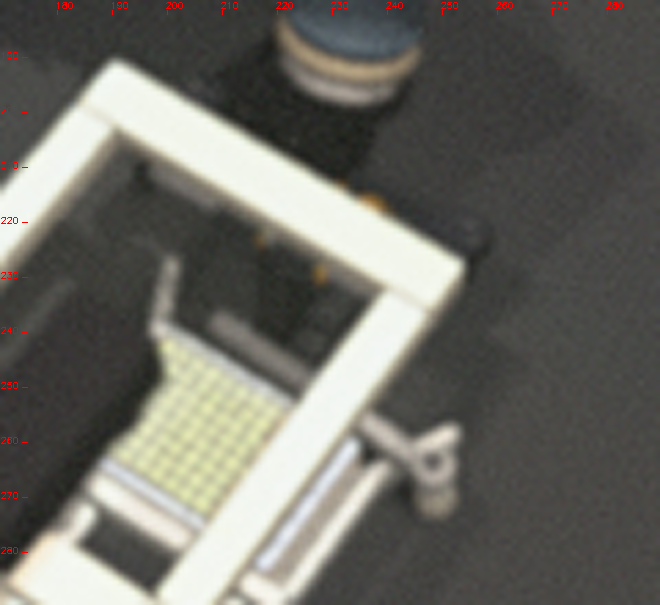

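View pics/d15.png

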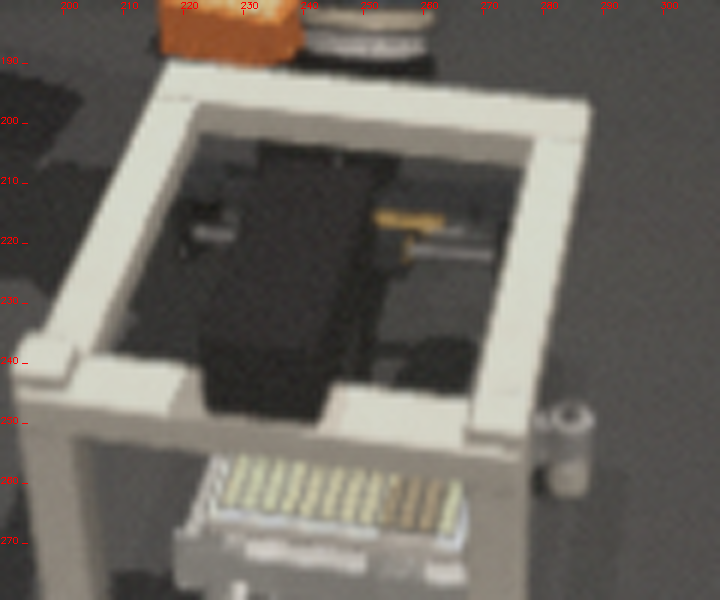

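{"op": "arm_command", "data": {
  "plan": [
    {"claw": 0,"dx": 0,"dy": 0.2,"dz": 0.11,"twist": 0},
    {"claw": 0,"dx": 0,"dy": 0.45,"dz": 0.25,"twist": 0},
    {"claw": 0,"dx": 0,"dy": 0.7,"dz": 0.38,"twist": 0},
    {"claw": 0,"dx": 0,"dy": 0.8,"dz": 0.44,"twist": 0},
    {"claw": 0,"dx": 0,"dy": 0.8,"dz": 0.44,"twist": 0}
  ]
}}

```text
time_s: 20.18
position: [0.4906, -0.1177, -0.0017]
tcp_rot: [[0.999, 0.005, 0.041], [0.024, -0.881, -0.473], [0.033, 0.473, -0.88]]
force: [-0.9, 6.7, 3.8]
opening: -0.0
```

{"op": "arm_command", "data": {
  "plan": [
    {"claw": 0,"dx": 0,"dy": 0.13,"dz": 0.07,"twist": 0},
    {"claw": 0,"dx": 0,"dy": 0.2,"dz": 0.11,"twist": 0},
    {"claw": 0,"dx": 0,"dy": 0.2,"dz": 0.11,"twist": 0}
  ]
}}

```text
time_s: 20.43
position: [0.4908, -0.1178, -0.0018]
tcp_rot: [[0.999, 0.006, 0.043], [0.025, -0.883, -0.47], [0.035, 0.47, -0.882]]
force: [-1.3, 10.0, 5.9]
opening: 0.005
```

```bash
python3 st.py; python3 - <<'E'
from h import *
S,im=snap("scene","scene16")
crop(im,170,180,290,290,5.5,"s16")
E
```

```text
time_s 20.4333
joint_positions [ -8.606  43.785 111.789 -60.213  31.841  44.708]
position [ 0.491 -0.118 -0.002]
tcp_rot [[ 0.999  0.006  0.043]
 [ 0.025 -0.883 -0.47 ]
 [ 0.035  0.47  -0.882]]
force [-1.35  10.048  5.907]
moment [ 1.184  0.228 -0.039]
opening 0.005006369243382212
TCP in stand(mm) [-54.789 -15.705  -1.829]
tool axes in stand
 [[-0.002  0.882  0.47 ]
 [ 0.999 -0.014  0.032]
 [ 0.035  0.47  -0.882]]
```

View pics/s16.png

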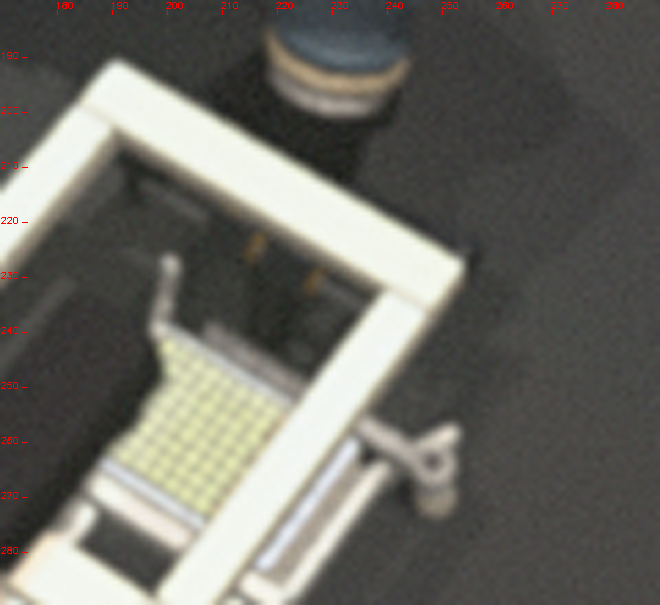

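{"op": "arm_command", "data": {
  "plan": [
    {"claw": 0,"dx": 0,"dy": -0.5,"dz": -0.26,"twist": 0},
    {"claw": 0,"dx": 0,"dy": -1.5,"dz": -0.8,"twist": 0},
    {"claw": 0,"dx": 0,"dy": -3.5,"dz": -1.9,"twist": 0},
    {"claw": 0,"dx": 0,"dy": -6.5,"dz": -3.5,"twist": 0},
    {"claw": 0,"dx": 0,"dy": -9.5,"dz": -5.2,"twist": 0},
    {"claw": 0,"dx": 0,"dy": -12.5,"dz": -7.2,"twist": 0},
    {"claw": 0,"dx": 0,"dy": -14.5,"dz": -9.7,"twist": 0},
    {"claw": 0,"dx": 0,"dy": -14.5,"dz": -12.5,"twist": 0}
  ]
}}

```text
time_s: 21.15
position: [0.4833, 0.0729, 0.0385]
tcp_rot: [[0.999, 0.011, 0.042], [0.029, -0.883, -0.469], [0.031, 0.469, -0.882]]
force: [1.1, 0.0, 0.2]
opening: 0.002
```

```bash
python3 st.py; python3 - <<'E'
from h import *
S,im=snap("scene","scene17"); D,i2=snap("side","side17")
p=np.load("stand.npy");c,sn=np.cos(p[2]),np.sin(p[2]);R=np.array([[c,-sn,0],[sn,c,0],[0,0,1]])
crop(im,170,180,290,290,5.5,"s17")
o=cv2.imread("pics/s17.png")
f=lambda L:((proj(S,(R@np.array(L).T).T+[p[0],p[1],0])+.5-[170,180])*5.5).round().astype(int)
cv2.polylines(o,[f([(-.057,-.045,.042),(-.057,.105,.042),(-.047,.105,.042),(-.047,-.045,.042)])],True,(0,0,255),1)
cv2.polylines(o,[f([(-.043,-.064,.044),(-.043,.064,.044),(.043,.064,.044),(.043,-.064,.044)])],True,(0,255,0),1)
cv2.imwrite("pics/s17o.png",np.hstack([o[:,:400*1+100]]))
cv2.imwrite("pics/s17p.png",cv2.imread("pics/s17.png"))
crop(i2,180,170,310,290,6,"d17")
E
```

```text
time_s 21.15
joint_positions [ 13.913  40.38  104.783 -39.525  46.927  43.239]
position [0.483 0.073 0.039]
tcp_rot [[ 0.999  0.011  0.042]
 [ 0.029 -0.883 -0.469]
 [ 0.031  0.469 -0.882]]
force [1.07  0.02  0.191]
moment [0.197 0.054 0.054]
opening 0.0016560168350019022
TCP in stand(mm) [-245.672  -18.766   38.545]
tool axes in stand
 [[-0.006  0.883  0.469]
 [ 0.999 -0.009  0.031]
 [ 0.031  0.469 -0.882]]
```

View pics/s17o.png

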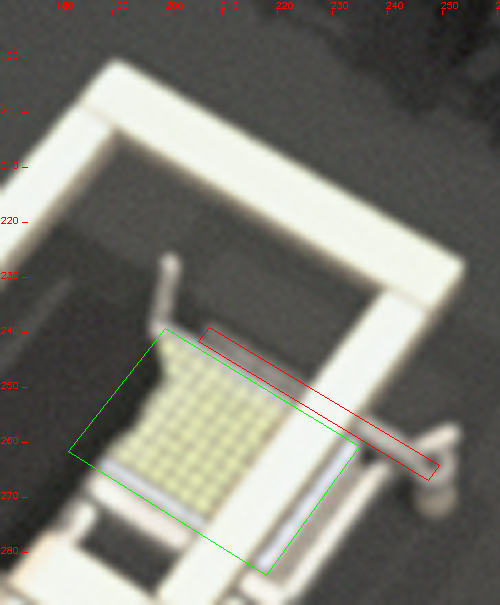

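View pics/d17.png

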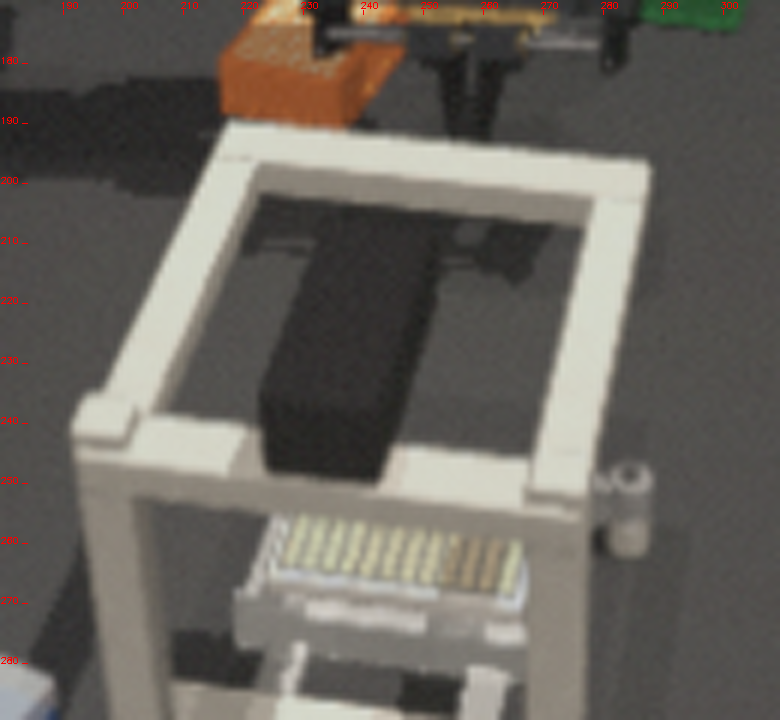

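View pics/scene17.png

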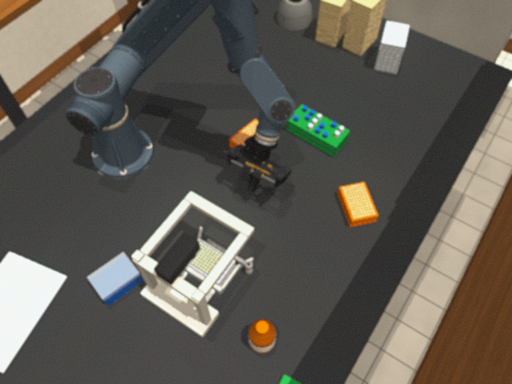

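{"op": "arm_command", "data": {
  "plan": [
    {"claw": 0,"dx": 0,"dy": 1,"dz": -2,"twist": 0},
    {"claw": 0,"dx": 0,"dy": 2,"dz": -4,"twist": 0},
    {"claw": 0,"dx": 0,"dy": 2,"dz": -4,"twist": 0},
    {"claw": 0,"dx": 0,"dy": 2,"dz": -4,"twist": 0}
  ]
}}

```text
time_s: 21.58
position: [0.4852, 0.0736, 0.0875]
tcp_rot: [[0.999, 0.007, 0.052], [0.03, -0.883, -0.468], [0.043, 0.469, -0.882]]
force: [1.1, -0.2, 0.0]
opening: 0.004
```

```bash
python3 - <<'E'
from rig import bot
s=bot.read_state(); print(s['time_s'],s['position'],s['force']); print(bot.hand_in())
E
```

```text
21.5833 [0.48516779 0.07355444 0.08747749] [ 1.09659348 -0.17415338  0.04047673]
the job is handed in; nothing more can be done
None
```

I slid the white plate along the bench into the bay until it stopped against the back stop, then swung the gate shut, backed off, and handed in at 21.6 s.

- **Leaning the tool:** the moves only shift and twist, so I got the lean by driving to the far reach limit, where the tool tilted about 28° back. That lean let it work under the front bar of the light frame.
- **Plate:** it stopped against about 10 N of push with the gate still open. An overlay of the home pose on the scene camera picture matched it to within about 1 mm and showed it square.
- **Gate:** it stopped firm at about 10 N, with nothing between it and its stop. The final overlay matched the shut position, and it stayed there after I let go.
- **Frame:** I saw no contact with the light frame in the pictures, and clearance was about 2 cm by calculation.
- **Bystanders:** the rack, bottle and tip box look unmoved in the last picture, and the robot was touching nothing.

One thing disagreed. The physical fingertips are about 26 mm shorter than the stated TCP, seen in all three cameras and by going to z = -10 mm without touching the bench. I allowed for this in the push heights and distances.

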